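Put the drying tongs away shut

TASK

The serving tongs hang open to dry on one of the rack's two deep hooks. Lift them over the hook's tips and draw them well clear with a light grip that leaves them open; then, still holding them, squeeze the arms together until the lock snaps shut, and stand the shut tongs tips down in the slot of the white stand, right to its bottom, and let go. Leave the ladle hanging on its hook and everything else on the counter where it is.

Things in the scene. Friction and masses are not known exactly. Their poses are not given: they have to be found in the camera images.
- tongs: Steel locking tongs, 200 mm long, about 165 g, balanced near the grips, hanging tips down and open on one of the rack's hooks. Origin at the hinge; z up along the tongs, y the way the arms spread, x through the flat, parallel to the rack's x. Hinge block 22 mm (y) by 12 (x). Two flat arms, 16 to 20 mm wide in x, run down to the tips. Shut, they stay shut by themselves.
- tongs_bar (a point): middle of the T-bar at the tongs' top, 55 mm above their origin: a steel bar along y, 88 mm long over its ends, 8 mm thick, on a neck 10 mm (y) by 6 mm (x). It lies in the hook's trough, the neck between the prongs; the spreading arms below would jam between the prongs if lifted over 75 mm before drawing out
- tongs_grip (a point): midway between the arms' black outer grips, 70 mm below the tongs' origin (grips reach 25 mm above and below). Here they are 58 mm wide (y) open, 33 shut. Squeezed here nothing moves under about 5 N a side, resistance peaks at 15 N, then gives and they snap shut: 5 to 9 N carries them open, 25 N or more shuts them
- tongs_tip (a point): midway between the tips, the tongs' lower end, 140 mm below their origin; here about 75 mm wide (y) open, 25 mm shut, and 20 mm thick (x)
- jaw_l (a joint): angle by which each arm of the tongs has closed (they move together): 0 fully open, about 0.18 to 0.19 rad locked shut; the lock gives way and pulls shut from about 0.165
- rack: Fixed black steel frame with two hooks. Origin on the table under the midpoint between the hooks; x points from hook tips back to the frame (roughly to the robot's left), z up. Base plate 12 mm thick, x -45 to 105, y +-135 mm. Posts 14 mm thick at x = 90, y = +-125; crossbar at x = 90, 269 mm high. The hooks reach from the crossbar towards -x and turn up at the end.
- hook_left (a point): hook at y = +90 mm of the rack, middle of its trough at x = 0, 250 mm high. Two parallel prongs 8 mm thick, 48 mm apart; flat trough, then turned up at x = -8 to tips at x = -16, tops 292 mm high. A T-bar in it has its axis 258 mm high and must rise over 38 mm before it can come out towards -x
- hook_right (a point): the same for the hook at y = -90 mm of the rack
- stand: White utensil stand, a fixed block 100 (x) by 150 (y) by 56 mm high, with one rectangular slot in the middle of its top. Origin on the table under its centre, x roughly to the robot's left, y along its length. The slot is 26 mm (x) by 40 mm (y) and 44 mm deep, upright; only shut tongs go in, their y along the stand's y.
- slot_mouth (a point): centre of the slot's mouth, in the top of the stand (56 mm high); turned as the stand
- slot_floor (a point): centre of the slot's floor (12 mm high)
- ladle: steel ladle, 171 mm long, hanging by a T-bar like the tongs' from the rack's other hook; origin 55 mm below the T-bar's axis; to be left where it hangs
- black_bowl: an open black plastic bowl, 104 mm wide and 45 high, standing on the table (heights in mm). Origin: centre of its underside. To be left alone
- sauce_bottle: an amber sauce bottle, 56 mm in diameter, 165 high, standing (heights in mm). Origin: centre of its underside. To be left alone
- white_bowl: an open white ceramic bowl, 150 mm wide, 75 high, standing (heights in mm). Origin: centre of its underside. To be left alone
- pick_jar: a clear jar with an orange cap, 50 mm in diameter, 80 high, standing (heights in mm). Origin: centre of its underside. To be left alone
- soup_cup: an open black cup, 72 mm wide, 60 high, standing (heights in mm). Origin: centre of its underside. To be left alone
- side_plate: a black plate, 110 mm mm wide, 18 high, lying on the table (heights in mm). Origin: centre of its underside. To be left alone
Mind the look-alikes: they are no part of the job. There is more than one size of the tongs; the one meant has the size given above.

How it is judged:
By the outcome, as a careful person would: the job done as asked, in the order asked, and still so for the second after the job is handed in, with the robot touching nothing.
It also fails if it takes over 43 s, if anything falls off the work surface, if the arm or the gripper's body presses on something with over 40 N, if the wrist force passes 120 N, or if a joint passes its speed limit or range.

ROBOT

A 6-joint arm with a two-finger parallel gripper is mounted at the origin on the work surface. World frame = base frame: x ahead of the robot, y to its left, z up, the work surface at z = 0. Lengths are in m, angles in rad, forces in N, time in s.
With the tool pointing down it reaches from about 0.425 to 0.925 m from the base axis. Payload 12.5 kg.
Tool frame: the origin (TCP) lies on the mounting face of the last link; the fingertips stand 173 mm ahead of it and the grasp point (between the pads) lies env.grasp_offset ahead of it (env.grasp_offset is the distance from the TCP to the grasp point, in m); z points along the fingers, y is the line along which they close (so a half turn about z gives the same grasp; the last joint's range is limited). The gripper opens to 85 mm and grips with 20 to 120 N. Pads are 22 mm wide; open, the fingers measure 114 mm over their backs; the gripper's body (76 mm by 85 mm) begins 54 mm behind the grasp point. The pads swing forward as they close: fully open they stand 13 mm farther back than shut.
Start: joints at [1.226, 0.491, 1.559, -0, 1.092, -0.106], TCP at [0.148, 0.607, 0.405] pointing down, gripper open.
Joint ranges: [-3.1, 3.1], [-0.84, 2.19], [0.05, 2.79], [-1.13, 4.28], [0.06, 2.93], [-2.69, 2.69]. Speed limits (rad/s): [2.22, 2.22, 2.79, 3.14, 3.14, 3.14].

INTERFACE

Orientations are given as a rotation vector (axis times angle).
In Python, from station import env, capture, nets gives the robot as it stands.
- The arm moves only by the tool play_rows, never from a script. Its argument "deltas" is text: rows parted by semicolons, each of 4 numbers parted by spaces: the shift along the tool's x, y, z in units of 40 mm (1.0 is 40 mm), then the turn about the tool's z in units of 5 degrees (1.0 is 5 degrees). A call has 1 to 20 rows; each row shifts and turns the commanded pose from where the row before left it, along the tool's axes as they then stand; what a row does not reach is not made up. A row lasts 1/10 s, in which the tool goes at most 50 mm and 8.59 degrees, less where a joint would pass 70% of its speed; a pose out of reach is approached as far as the arm can. A call is refused whole if a number of a shift passes 1 or a number of a turn 1, either way. A call with a gripper value outside its range is refused whole. "jaw" is the opening, from 0 (shut) to 1 (fully open), set as the call begins (left out, the last holds). The fingers move at their own pace and stop on an object; "newtons" is the grip in N (left out, the last holds). Time passes only in rows, so rows that do not move let the fingers close. It gives the time, the measured TCP pose, the force, the opening and the grip force at its end, in the units of the state.
- env.get_obs(): the state, without advancing time (a new reading comes with each control period).
- capture(name): name is "scene" or "top" or "wrist"; returns a dict with "frame" (400x640x3 uint8, red, green, blue), "z_map" (400x640 float32, m along the optical axis (not along the pixel's ray), 0 where there is no reading), "mtx" (3x3 intrinsics, pixels), "extrinsics" (4x4, takes a point from camera to world coordinates). Camera axes: x right, y up, looking along -z (the intrinsics and any distortion apply to the point x, -y, -z); pixel columns grow to the right and rows downward; lengths in m; the calibration is good to about 2 mm. A picture is of the moment at which its call begins.
- env.hand_in(): hands the job in; it is judged then, once.
Trained networks look in a picture, given as the dict that the camera call returned (one of the last four; its "shot" number tells which), for a name from the list of things; names that differ only in an ending like _2 or _b are one class to them, and where a whole thing is asked for, a point or a joint stands for the part that bears it (a point fixed in the world has none). Each returns a list of dicts, best first, with "p" (0 to 1); they miss things now and then, are a little off and sometimes report something else, mostly with a low value. They report only what shows in the picture. A call takes as long as a camera call. They do not tell look-alikes from the thing itself.
- nets.find_in(label, picture): "centre" ([x, y, z] in m, in the coordinates of the camera as it stood for that picture, good to about 4 mm: the middle of the surface that is visible of it).
- nets.masks_of(label, picture): "mask" (400x640 bool, what is visible of it).
- nets.place_of(label, picture): "centre" ([x, y, z] in m, in the coordinates of the camera as it stood for that picture, good to about 4 mm: a listed point, or the origin of a listed thing).
The state is a dict: "time_s": time; "joint_pos": joint angles; "joint_vel": joint speeds; "effort": joint torques, N m; "position": TCP position; "tcp_rot": TCP orientation; "force": force on the tool from outside, world axes, zero at the start; "ft_torque": the same for the moment, N m; "grip_width": opening from 0.0 (shut) to 1.0 (fully open); "gripper_force": force on a finger pad.
Only numpy, scipy, OpenCV 4.12 (cv2) and the standard library are available. Lean on these libraries where they do the work, as an engineer would, in place of code of your own. Each camera call takes 0.05 s, during which the arm holds its last target. There are 200 camera calls.

## Working session

There is one attempt and no reset: what is moved stays moved. The work goes in short steps, Python scripts to look and compute and a tool call to move; the robot and the scene stay as the last step left them, time stands still between calls to the robot, and variables do not carry over. Pictures are saved under pics/ and viewed, at most 10 in all, crops included, and the job is handed in when it is done.

Besides the shell and the picture viewer there is one more tool, called by a JSON object that holds its "name" and its "arguments". play_rows: Moves the arm, as the interface text tells. Its arguments: {"type":"object","properties":{"deltas":{"type":"string"},"jaw":{"type":"number"},"newtons":{"type":"number"}},"required":["deltas"]}

```bash
ls; mkdir -p pics
cat > h.py <<'E'
import numpy as np, cv2
from scipy.spatial.transform import Rotation as R
from station import env, capture, nets
def w(p,c): return (c["extrinsics"]@np.r_[c_ if (c_:=np.asarray(p)) is not None else 0,1])[:3]
def cloud(c):
    z=c["z_map"]; K=c["mtx"]; v,u=np.indices(z.shape)
    P=np.stack([(u-K[0,2])/K[0,0]*z,-(v-K[1,2])/K[1,1]*z,-z],-1)
    return P@c["extrinsics"][:3,:3].T+c["extrinsics"][:3,3]
E
python3 - <<'E'
from h import *
print(env.grasp_offset, env.get_obs())
ims=[]
for n in ["scene","top"]:
    c=capture(n); cv2.imwrite(f"pics/{n}0.png",c["frame"][...,::-1])
    print(n,c["extrinsics"].round(3).tolist())
    for l in ["tongs","tongs_bar","tongs_grip","tongs_tip","rack","hook_left","hook_right","stand","slot_mouth","ladle"]:
        print(l,[(round(d["p"],2),w(d["centre"],c).round(3).tolist()) for d in nets.place_of(l,c)[:3]])
E
```

```text
pics
0.1547 {'time_s': 0.0, 'joint_pos': array([ 1.22641009e+00,  4.91554500e-01,  1.55945941e+00, -1.01727107e-05,
        1.09170306e+00, -1.05595110e-01]), 'joint_vel': array([-0.00030786, -0.00061146,  0.00127022,  0.00024517,  0.00013861,
        0.00039638]), 'effort': array([ 1.78758208e-03, -6.18462253e+01, -2.61591107e+01, -6.76345644e-05,
        4.09461383e-03, -3.87466059e-07]), 'position': array([0.14779309, 0.60723583, 0.40412735]), 'tcp_rot': array([-3.74165485e-01, -3.11898716e+00,  1.72458789e-03]), 'force': array([-0.71060695, -0.38637498, -0.86439893]), 'ft_torque': array([-0.06384478,  0.01689277, -0.02675204]), 'gripper_force': 0.0, 'grip_width': 1.0058842095079927}
scene [[-0.588, -0.659, 0.469, 1.061], [0.809, -0.479, 0.341, 0.412], [-0.0, 0.58, 0.815, 1.06], [0.0, 0.0, 0.0, 1.0]]
tongs [(0.97, [0.655, 0.236, 0.202]), (0.5, [0.537, 0.122, 0.093])]
tongs_bar [(0.77, [0.659, 0.237, 0.257]), (0.53, [0.536, 0.124, 0.133])]
tongs_grip [(0.74, [0.657, 0.235, 0.131]), (0.59, [0.523, -0.198, 0.053]), (0.43, [0.534, 0.123, 0.047])]
tongs_tip [(0.81, [0.659, 0.239, 0.063
[... 469 characters left out ...]
0.533, 0.123, 0.094]), (0.53, [0.653, 0.235, 0.207])]
tongs_bar [(0.68, [0.572, -0.505, -0.0]), (0.52, [0.656, 0.235, 0.255]), (0.47, [0.533, 0.122, 0.13])]
tongs_grip [(0.57, [0.662, 0.234, 0.133]), (0.55, [0.527, 0.122, 0.047])]
tongs_tip [(0.64, [0.649, 0.232, 0.059]), (0.36, [0.531, 0.121, -0.005]), (0.15, [0.398, 0.026, 0.0])]
rack [(0.71, [0.565, 0.241, -0.008]), (0.67, [0.652, 0.234, 0.059])]
hook_left [(0.57, [0.474, 0.249, 0.249]), (0.57, [0.397, 0.026, 0.002])]
hook_right [(0.58, [0.653, 0.235, 0.248]), (0.22, [0.562, 0.524, -0.002])]
stand [(0.89, [0.518, -0.197, -0.0]), (0.27, [0.399, 0.022, -0.003])]
slot_mouth [(0.61, [0.514, -0.2, 0.055])]
ladle [(0.64, [0.477, 0.252, 0.201])]
```

View pics/scene0.png

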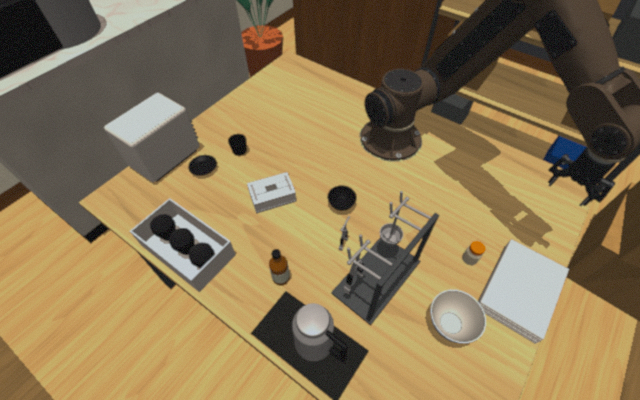

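View pics/top0.png

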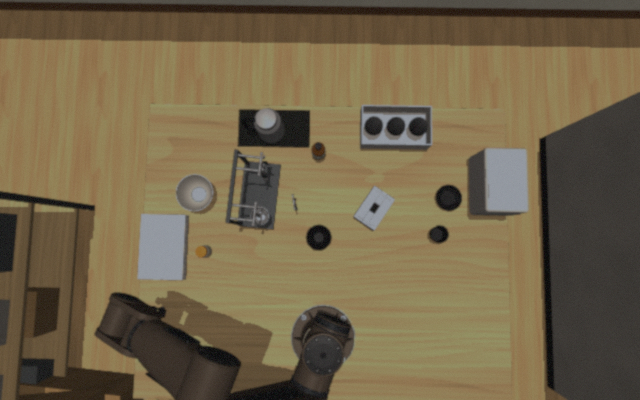

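Scene view: my candidates are the hanging tongs on the far hook at (360,265), at world (0.656, 0.236) with the bar at z≈0.257, and small tongs standing at (345,235) with the bar at z≈0.133. The ladle is at (390,235) and the stand at (271,190). The hanging, full-size tongs fit the description. I'll check them in a close crop and get the yaws of the rack and stand.

Run:
```python
from h import *
c=capture("scene"); im=c["frame"][180:330,300:450,::-1]
cv2.imwrite("pics/crop0.png",cv2.resize(im,None,fx=4,fy=4,interpolation=cv2.INTER_CUBIC))
P=cloud(c)
t=capture("top");Q=cloud(t)
def rect(l,c,P,lo,hi):
    ms=nets.masks_of(l,c)
    if not ms: print(l,"none");return
    q=P[ms[0]["mask"]]; q=q[(q[:,2]>lo)&(q[:,2]<hi)]
    r=cv2.minAreaRect(q[:,:2].astype(np.float32)*1000); print(l,ms[0]["p"],len(q),r,q[:,2].min(),q[:,2].max())
for cc,pp in((c,P),(t,Q)):
    rect("stand",cc,pp,.048,.064); rect("rack",cc,pp,.005,.02); rect("rack",cc,pp,.255,.28);rect("tongs",cc,pp,.05,.3)
```

```text
stand 0.94 939 ((521.7540893554688, -196.02381896972656), (104.70928955078125, 149.95623779296875), 57.28424072265625) 0.04818251270742069 0.06198591296025058
rack 0.68 2781 ((571.6583862304688, 274.080810546875), (149.84786987304688, 270.1268310546875), 85.4540786743164) 0.0050392313456175675 0.019779369669024938
rack 0.68 879 ((572.994140625, 285.466552734375), (112.134033203125, 262.0475769042969), 85.49644470214844) 0.2550183703003106 0.27980431587239174
tongs 0.66 321 ((661.1845703125, 236.7708740234375), (18.70604133605957, 78.02545928955078), 87.45299530029297) 0.07262325862532448 0.2645844892298952
stand 0.68 803 ((516.8524169921875, -195.51272583007812), (98.27265167236328, 149.32472229003906), 56.98359298706055) 0.048019972940069655 0.06397863619825506
rack 0.95 1559 ((574.8864135742188, 286.74017333984375), (179.2248992919922, 285.7780456542969), 84.99534606933594) 0.005004974278200125 0.019982335443741617
rack 0.95 449 ((565.0516357421875, 286.8542175292969), (106.9741439819336, 263.3899841308594), 85.13263702392578) 0.25518336360125504 0.27836415004337534
tongs 0.62 152 ((651.6046142578125, 234.92892456054688), (78.96920776367188, 27.71571922302246), 4.954726219177246) 0.0725565749621222 0.2921425170710257
```

View pics/crop0.png

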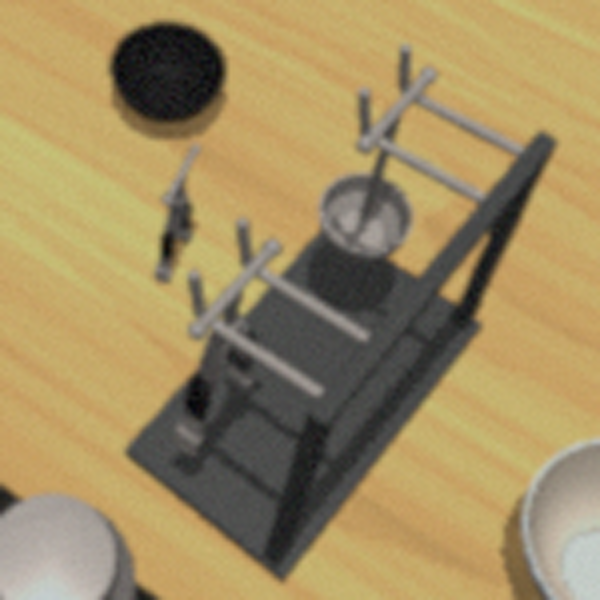

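{"name": "play_rows", "arguments": {"deltas": "0 0 -1 0;0 0 -1 0;0 0 -1 0;0 0 -1 0;0 0 -1 0;0 0 -1 0", "jaw": 1}}

```text
time_s: 2.2
position: [0.1477, 0.6068, 0.6466]
tcp_rot: [0.374, 3.119, 0.001]
force: [-1.3, 0.7, 0.4]
grip_width: 1.0
gripper_force: 0.0
```

The crop shows full-size tongs with black grips on the near hook at crop (200,390), T-bar ends at (198,330) and (277,245). The small pair at (180,215) stands apart on the table. Now I'll probe what the arm does at its reach limit.

{"name": "play_rows", "arguments": {"deltas": "0 0 -1 0;0 0 -1 0;0 0 -1 0;0 0 -1 0;0 0 -1 0;0 0 -1 0;0 0 -1 0;0 0 -1 0;0 0 -1 0;0 0 -1 0"}}

```text
time_s: 3.2
position: [0.1323, 0.543, 0.9459]
tcp_rot: [0.374, 3.113, 0.067]
force: [-0.1, -0.4, 1.2]
grip_width: 0.999
gripper_force: 0.0
```

{"name": "play_rows", "arguments": {"deltas": "0 0 1 0;0 0 1 0"}}

```text
time_s: 3.4
position: [0.1334, 0.5465, 0.9037]
tcp_rot: [0.374, 3.111, 0.078]
force: [1.0, 3.3, 1.5]
grip_width: 0.995
gripper_force: 0.0
```

The tilt persists and adds up: pushing against the reach limit rotates tool z toward the push direction. That gives me a way to tilt the tool and grasp the grips from the front, since the T-bar rules out a top-down grasp. First I'll check free space toward bearing ~60°.

Run:
```python
from h import *
t=capture("top");Q=cloud(t).reshape(-1,3); s=capture("scene");Q=np.r_[Q,cloud(s)[s["z_map"]>0].reshape(-1,3)]
print("cols y .3..1.2, rows x -0.2..1.1, max z cm")
for x in np.arange(-.2,1.1,.1):
    print(round(x,1),[int(100*max(q[:,2].max(),-.99)) if len(q:=Q[(abs(Q[:,0]-x)<.05)&(abs(Q[:,1]-y)<.05)]) else None for y in np.arange(.3,1.3,.1)])
o=env.get_obs();print(o["joint_pos"].round(3),o["position"],R.from_rotvec(o["tcp_rot"]).as_matrix().round(3).tolist())
```

```text
cols y .3..1.2, rows x -0.2..1.1, max z cm
-0.2 [55, 0, 0, 0, 0, 0, None, -72, -72, -72]
-0.1 [60, 0, 1, 1, 1, 0, None, -71, -72, -72]
0.0 [86, 1, 1, 1, 1, 0, None, -73, -72, -72]
0.1 [89, 97, 103, 103, 1, 0, None, -73, -72, -72]
0.2 [1, 97, 103, 102, 5, 0, None, -73, -72, -72]
0.3 [1, 1, 8, 6, 6, None, None, -73, -72, -72]
0.4 [27, 26, 8, 6, 6, None, None, -74, -72, -72]
0.5 [27, 26, 8, 8, 5, 0, None, -74, -72, -72]
0.6 [27, 8, 8, 8, 1, 0, None, -74, -72, -72]
0.7 [27, 1, 1, 1, 1, 0, None, -73, -73, -72]
0.8 [19, 1, 1, 1, 1, 0, None, -73, -72, -72]
0.9 [20, 1, 1, 1, 0, 0, None, -73, -71, -72]
1.0 [0, None, None, None, None, None, None, None, -73, -73]
[ 1.213  0.391  0.455  0.006  2.264 -0.114] [0.13469051 0.55028363 0.8974769 ] [[-0.972, 0.237, 0.006], [0.237, 0.971, 0.031], [0.001, 0.031, -1.0]]
```

{"name": "play_rows", "arguments": {"deltas": "-.5 .4 1 0;-.5 .4 1 0;-.5 .4 1 0;-.5 .4 1 0;-.5 .4 1 0;-.28 .96 0 0;-.28 .96 0 0;-.28 .96 0 0;-.28 .96 0 0;-.28 .96 0 0;-.28 .96 0 0;-.28 .96 0 0;-.28 .96 0 0;-.28 .96 0 0;-.28 .96 0 0;-.28 .96 0 0;-.28 .96 0 0"}}

```text
time_s: 5.2
position: [0.3835, 0.7977, 0.6078]
tcp_rot: [0.368, 3.059, 0.274]
force: [0.0, 0.1, -0.5]
grip_width: 0.999
gripper_force: 0.0
```

```bash
cat >> h.py <<'E'
def st():
    o=env.get_obs(); M=R.from_rotvec(o["tcp_rot"]).as_matrix(); z=M[:,2]
    print("t",o["time_s"],"q",o["joint_pos"].round(3),"p",o["position"].round(4),"grasp",(o["position"]+env.grasp_offset*z).round(4))
    print("M",M.round(3).tolist(),"tilt",np.degrees(np.arccos(-z[2])).round(1),"head",np.degrees(np.arctan2(z[1],z[0])).round(1),"yelev",np.degrees(np.arcsin(M[2,1])).round(1))
    return o,M
E
python3 -c "
from h import *
st()"
```

```text
t 5.2 q [ 1.046  0.993  0.047  0.027  1.919 -0.274] p [0.3835 0.7977 0.6078] grasp [0.3942 0.8239 0.4557]
M [[-0.97, 0.231, 0.069], [0.24, 0.956, 0.169], [-0.027, 0.181, -0.983]] tilt 10.5 head 67.9 yelev 10.4
```

{"name": "play_rows", "arguments": {"deltas": "-.3 1 .2 0;-.3 1 .25 0;-.3 1 .3 0;-.3 1 .35 0;-.3 1 .4 0;-.3 1 .45 0;-.3 1 .5 0;-.3 1 .55 0"}}

```text
time_s: 6.0
position: [0.44, 0.8627, 0.4602]
tcp_rot: [0.359, 2.97, 0.517]
force: [-0.3, 0.3, -0.2]
grip_width: 0.998
gripper_force: 0.0
```

```bash
python3 -c "
from h import *
st()"
```

```text
t 6.0 q [ 1.027  1.16   0.047  0.042  1.579 -0.295] p [0.44   0.8627 0.4602] grasp [0.4623 0.9121 0.3153]
M [[-0.966, 0.213, 0.144], [0.249, 0.914, 0.32], [-0.063, 0.345, -0.937]] tilt 20.5 head 65.8 yelev 20.2
```

{"name": "play_rows", "arguments": {"deltas": "-.5 1 0 0;-.5 1 0 0;-.5 1 0 0;-.5 1 0 0;-.5 1 0 0;-.5 1 .1 0;-.5 1 .1 0;-.5 1 .1 0;-.5 1 .1 0;-.5 1 .1 0;-.5 1 .2 0;-.5 1 .2 0;-.5 1 .2 0;-.5 1 .2 0;-.5 1 .2 0"}}

```text
time_s: 7.5
position: [0.5458, 0.8168, 0.5069]
tcp_rot: [0.339, 2.698, 0.975]
force: [-0.6, 0.7, -0.0]
grip_width: 1.005
gripper_force: 0.0
```

```bash
python3 -c "
from h import *
st()"
```

```text
t 7.5 q [ 0.905  1.127  0.047  0.127  1.246 -0.411] p [0.5458 0.8168 0.5069] grasp [0.594  0.9082 0.3918]
M [[-0.941, 0.131, 0.312], [0.3, 0.749, 0.591], [-0.156, 0.65, -0.744]] tilt 41.9 head 62.2 yelev 40.5
```

{"name": "play_rows", "arguments": {"deltas": "-.5 1 .2 0;-.5 1 .2 0;-.5 1 .2 0;-.5 1 .3 0;-.5 1 .3 0;-.5 1 .3 0;-.5 1 .3 0;-.5 1 .3 0;-.5 1 .3 0;-.5 1 .3 0"}}

```text
time_s: 8.5
position: [0.5795, 0.7809, 0.5731]
tcp_rot: [0.329, 2.484, 1.215]
force: [0.2, -0.0, -0.4]
grip_width: 1.001
gripper_force: 0.0
```

```bash
python3 -c "
from h import *
o,M=st()
print(np.degrees(np.arctan2(-M[2,1],M[2,0]))," phi with -sin*x+cos*y=0:",np.degrees(np.arctan(M[2,1]/M[2,0])))"
```

```text
File "<string>", line 4
    print(np.degrees(np.arctan2(-M[2,1],M[2,0])),
         ^
SyntaxError: '(' was never closed
```

```bash
cat >> h.py <<'E'
def rows(M,disp,turn_deg,n):
    """tool-frame rows (units) for a world displacement spread over n rows with a total turn"""
    M=M.copy(); out=[]
    for i in range(n):
        s=M.T@(np.asarray(disp)/n)/.04
        out.append(" ".join(f"{v:.2f}" for v in [*s,turn_deg/n/5])); M=M@R.from_euler("z",turn_deg/n,degrees=True).as_matrix()
    return ";".join(out)
def level(M):
    return np.degrees(np.arctan2(M[2,1],M[2,0])) # turn making tool y horizontal (mod 180)
E
cat > a.py <<'E'
from h import *
o,M=st(); f=(level(M)+90)%180-90; print("turn",f)
z=M[:,2]; G=np.array([.656,.236,.135]); tgt=G-z*(env.grasp_offset+.11); d=tgt-o["position"]; print(tgt,d)
n1=16
print(rows(M,[d[0],d[1],0],f,n1)); M2=M@R.from_euler("z",f,degrees=True).as_matrix(); print(rows(M2,[0,0,d[2]],0,6))
E
python3 a.py
```

```text
t 8.5 q [ 0.851  1.07   0.048  0.183  1.074 -0.461] p [0.5795 0.7809 0.5731] grasp [0.6432 0.8911 0.4852]
M [[-0.91, 0.051, 0.412], [0.356, 0.604, 0.713], [-0.212, 0.795, -0.568]] tilt 55.4 head 60.0 yelev 52.7
turn -75.06712916932565
[0.54706849 0.04738163 0.28540986] [-0.03242687 -0.73346898 -0.28768772]
-0.36 -0.70 -0.84 -0.94;-0.30 -0.72 -0.84 -0.94;-0.24 -0.74 -0.84 -0.94;-0.18 -0.76 -0.84 -0.94;-0.12 -0.77 -0.84 -0.94;-0.06 -0.78 -0.84 -0.94;0.01 -0.78 -0.84 -0.94;0.07 -0.78 -0.84 -0.94;0.14 -0.77 -0.84 -0.94;0.20 -0.76 -0.84 -0.94;0.26 -0.74 -0.84 -0.94;0.32 -0.72 -0.84 -0.94;0.38 -0.69 -0.84 -0.94;0.43 -0.65 -0.84 -0.94;0.48 -0.62 -0.84 -0.94;0.53 -0.57 -0.84 -0.94
0.99 -0.00 0.68 0.00;0.99 -0.00 0.68 0.00;0.99 -0.00 0.68 0.00;0.99 -0.00 0.68 0.00;0.99 -0.00 0.68 0.00;0.99 -0.00 0.68 0.00
```

{"name": "play_rows", "arguments": {"deltas": "-.36 -.70 -.84 -.94;-.3 -.72 -.84 -.94;-.24 -.74 -.84 -.94;-.18 -.76 -.84 -.94;-.12 -.77 -.84 -.94;-.06 -.78 -.84 -.94;0 -.78 -.84 -.94;.07 -.78 -.84 -.94;.14 -.77 -.84 -.94;.2 -.76 -.84 -.94;.26 -.74 -.84 -.94;.32 -.72 -.84 -.94;.38 -.69 -.84 -.94;.43 -.65 -.84 -.94;.48 -.62 -.84 -.94;.53 -.57 -.84 -.94"}}

```text
time_s: 10.1
position: [0.5356, 0.1467, 0.6335]
tcp_rot: [-1.014, 2.114, 0.591]
force: [-0.7, 0.0, -0.4]
grip_width: 1.002
gripper_force: 0.0
```

```bash
python3 a.py
```

```text
t 10.1 q [ 0.055  0.177  1.504  0.814  1.044 -2.685] p [0.5356 0.1467 0.6335] grasp [0.5974 0.2475 0.5338]
M [[-0.442, -0.803, 0.4], [-0.479, 0.588, 0.651], [-0.758, 0.096, -0.645]] tilt 49.8 head 58.5 yelev 5.5
turn -7.2266214330281855
[0.55016831 0.063597   0.30571306] [ 0.0145827  -0.08313522 -0.32783664]
0.05 -0.09 -0.08 -0.09;0.05 -0.09 -0.08 -0.09;0.05 -0.09 -0.08 -0.09;0.05 -0.09 -0.08 -0.09;0.06 -0.09 -0.08 -0.09;0.06 -0.09 -0.08 -0.09;0.06 -0.09 -0.08 -0.09;0.06 -0.09 -0.08 -0.09;0.06 -0.09 -0.08 -0.09;0.06 -0.09 -0.08 -0.09;0.06 -0.09 -0.08 -0.09;0.06 -0.09 -0.08 -0.09;0.06 -0.09 -0.08 -0.09;0.06 -0.09 -0.08 -0.09;0.06 -0.09 -0.08 -0.09;0.06 -0.09 -0.08 -0.09
1.04 -0.00 0.88 0.00;1.04 -0.00 0.88 0.00;1.04 -0.00 0.88 0.00;1.04 -0.00 0.88 0.00;1.04 -0.00 0.88 0.00;1.04 -0.00 0.88 0.00
```

Run:
```python
from h import *
o,M=st();d=np.array([ 0.0146,-0.083,-0.328])
print(rows(M,[d[0],d[1],-.13],100,20))
M=M@R.from_euler("z",100,degrees=True).as_matrix()
print(rows(M,[0,0,-.198],72.5,15))
```

```text
t 10.1 q [ 0.055  0.177  1.504  0.814  1.044 -2.685] p [0.5356 0.1467 0.6335] grasp [0.5974 0.2475 0.5338]
M [[-0.442, -0.803, 0.4], [-0.479, 0.588, 0.651], [-0.758, 0.096, -0.645]] tilt 49.8 head 58.5 yelev 5.5
0.16 -0.09 0.04 1.00;0.16 -0.11 0.04 1.00;0.15 -0.12 0.04 1.00;0.14 -0.13 0.04 1.00;0.12 -0.14 0.04 1.00;0.11 -0.15 0.04 1.00;0.10 -0.16 0.04 1.00;0.08 -0.17 0.04 1.00;0.07 -0.18 0.04 1.00;0.05 -0.18 0.04 1.00;0.04 -0.18 0.04 1.00;0.02 -0.19 0.04 1.00;0.00 -0.19 0.04 1.00;-0.01 -0.19 0.04 1.00;-0.03 -0.19 0.04 1.00;-0.05 -0.18 0.04 1.00;-0.06 -0.18 0.04 1.00;-0.08 -0.17 0.04 1.00;-0.09 -0.16 0.04 1.00;-0.11 -0.16 0.04 1.00
-0.07 -0.24 0.21 0.97;-0.09 -0.23 0.21 0.97;-0.11 -0.22 0.21 0.97;-0.13 -0.21 0.21 0.97;-0.15 -0.20 0.21 0.97;-0.17 -0.19 0.21 0.97;-0.18 -0.17 0.21 0.97;-0.20 -0.16 0.21 0.97;-0.21 -0.14 0.21 0.97;-0.22 -0.12 0.21 0.97;-0.23 -0.10 0.21 0.97;-0.24 -0.08 0.21 0.97;-0.24 -0.06 0.21 0.97;-0.25 -0.04 0.21 0.97;-0.25 -0.02 0.21 0.97
```

{"name": "play_rows", "arguments": {"deltas": ".16 -.1 .04 1;.16 -.11 .04 1;.15 -.12 .04 1;.14 -.13 .04 1;.12 -.14 .04 1;.11 -.15 .04 1;.1 -.16 .04 1;.08 -.17 .04 1;.07 -.18 .04 1;.05 -.18 .04 1;.04 -.18 .04 1;.02 -.19 .04 1;0 -.19 .04 1;-.01 -.19 .04 1;-.03 -.19 .04 1;-.05 -.18 .04 1;-.06 -.18 .04 1;-.08 -.17 .04 1;-.09 -.16 .04 1;-.11 -.16 .04 1"}}

```text
time_s: 12.1
position: [0.5494, 0.0627, 0.5046]
tcp_rot: [1.143, 2.51, 1.275]
force: [0.1, 0.1, 0.6]
grip_width: 0.997
gripper_force: 0.0
```

{"name": "play_rows", "arguments": {"deltas": "-.07 -.24 .21 .97;-.09 -.23 .21 .97;-.11 -.22 .21 .97;-.13 -.21 .21 .97;-.15 -.2 .21 .97;-.17 -.19 .21 .97;-.18 -.17 .21 .97;-.2 -.16 .21 .97;-.21 -.14 .21 .97;-.22 -.12 .21 .97;-.23 -.1 .21 .97;-.24 -.08 .21 .97;-.24 -.06 .21 .97;-.25 -.04 .21 .97;-.25 -.02 .21 .97"}}

```text
time_s: 13.6
position: [0.5495, 0.0625, 0.3081]
tcp_rot: [-2.205, -1.229, -1.024]
force: [0.4, 1.0, 0.1]
grip_width: 1.002
gripper_force: 0.0
```

Run:
```python
from h import *
o,M=st(); f=(level(M)+90)%180-90; print("turn",f)
c=capture("wrist"); cv2.imwrite("pics/wrist1.png",c["frame"][...,::-1])
s=capture("scene")
for n,cc in(("w",c),("s",s)):
  for l in ["tongs_grip","tongs_bar"]: print(n,l,[(round(d["p"],2),w(d["centre"],cc).round(3).tolist()) for d in nets.place_of(l,cc)[:2]])
```

```text
t 13.6 q [-0.11   0.514  1.95   1.357  0.788 -0.637] p [0.5495 0.0625 0.3081] grasp [0.6113 0.1634 0.2084]
M [[0.34, 0.851, 0.4], [0.547, -0.525, 0.652], [0.765, -0.003, -0.644]] tilt 49.9 head 58.5 yelev -0.2
turn -0.22829909393014702
w tongs_grip [(0.75, [0.651, 0.238, 0.133]), (0.41, [0.746, 0.03, -0.002])]
w tongs_bar [(0.73, [0.656, 0.236, 0.259])]
s tongs_grip [(0.7, [0.656, 0.234, 0.13]), (0.7, [0.404, 0.024, 0.001])]
s tongs_bar [(0.61, [0.659, 0.233, 0.256]), (0.56, [0.537, 0.125, 0.132])]
```

View pics/wrist1.png

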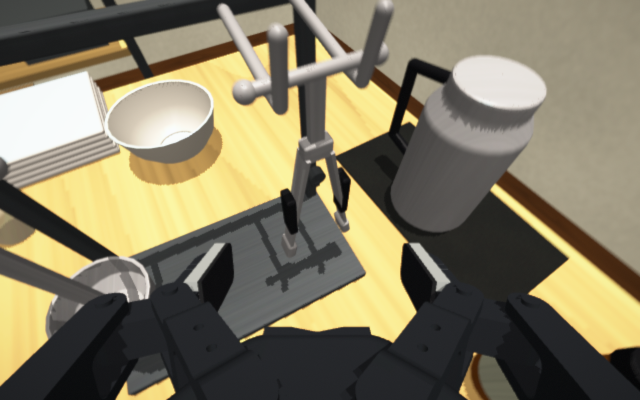

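The wrist view shows the grips at (290,212) and (343,190), centred between the pads, with the bar and prongs well above. I'll advance along the tool axis and close part way.

{"name": "play_rows", "arguments": {"deltas": "0 0 .5 0;0 0 .5 0;0 0 .5 0;0 0 .5 0;0 0 .5 0;0 0 .48 0"}}

```text
time_s: 14.5
position: [0.5971, 0.1412, 0.2312]
tcp_rot: [-2.202, -1.235, -1.025]
force: [0.7, 0.6, -0.2]
grip_width: 0.998
gripper_force: 0.0
```

{"name": "play_rows", "arguments": {"deltas": "0 0 0 0;0 0 0 0;0 0 0 0;0 0 0 0", "jaw": 0.72, "newtons": 20}}

```text
time_s: 14.9
position: [0.5965, 0.1401, 0.2317]
tcp_rot: [-2.203, -1.233, -1.024]
force: [-0.6, 0.5, 0.1]
grip_width: 0.72
gripper_force: 0.0
```

Run:
```python
from h import *
st()
c=capture("wrist"); cv2.imwrite("pics/wrist2.png",c["frame"][...,::-1])
```

```text
t 14.9 q [ 0.037  0.689  1.861  1.557  0.692 -0.752] p [0.5965 0.1401 0.2317] grasp [0.6582 0.2411 0.1321]
M [[0.338, 0.853, 0.399], [0.548, -0.522, 0.653], [0.765, -0.002, -0.644]] tilt 49.9 head 58.6 yelev -0.1
```

View pics/wrist2.png

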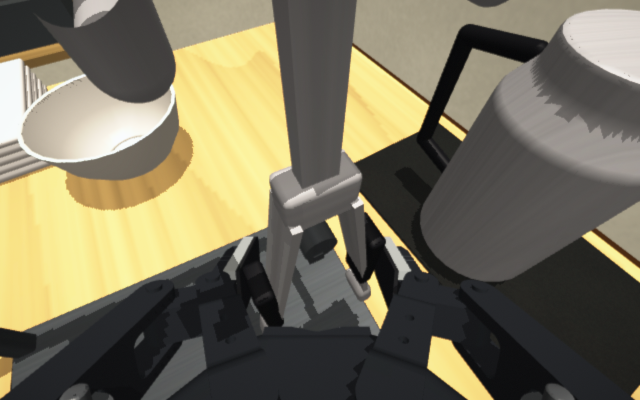

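{"name": "play_rows", "arguments": {"deltas": "0 0 0 0;0 0 0 0;0 0 0 0", "jaw": 0.67}}

```text
time_s: 15.25
position: [0.5966, 0.1405, 0.2314]
tcp_rot: [-2.203, -1.233, -1.024]
force: [-0.4, -0.4, 3.0]
grip_width: 0.672
gripper_force: 5.2
```

{"name": "play_rows", "arguments": {"deltas": "0 0 0 0;0 0 0 0;0 0 0 0", "jaw": 0.645}}

```text
time_s: 15.55
position: [0.5966, 0.1406, 0.2312]
tcp_rot: [-2.203, -1.233, -1.023]
force: [-1.4, -0.6, 5.2]
grip_width: 0.652
gripper_force: 8.0
```

{"name": "play_rows", "arguments": {"deltas": ".1 0 -.084 0;.2 0 -.168 0;.2 0 -.168 0;.2 0 -.168 0;.2 0 -.168 0;.1 0 -.084 0;0 0 0 0"}}

```text
time_s: 16.25
position: [0.5967, 0.1405, 0.2836]
tcp_rot: [-2.203, -1.233, -1.023]
force: [-0.4, -0.0, -1.6]
grip_width: 0.645
gripper_force: 9.5
```

Run:
```python
from h import *
st()
s=capture("scene");c=capture("wrist"); cv2.imwrite("pics/lift.png",np.hstack([cv2.resize(s["frame"][180:330,300:450,::-1],(400,400),interpolation=2),c["frame"][:,120:520,::-1]]))
for n,cc in(("w",c),("s",s)):
  for l in ["tongs_grip","tongs_bar"]: print(n,l,[(round(d["p"],2),w(d["centre"],cc).round(3).tolist()) for d in nets.place_of(l,cc)[:2]])
```

```text
t 16.25 q [ 0.037  0.608  1.834  1.427  0.7   -0.582] p [0.5967 0.1405 0.2836] grasp [0.6583 0.2415 0.184 ]
M [[0.338, 0.853, 0.398], [0.549, -0.522, 0.653], [0.765, -0.002, -0.644]] tilt 49.9 head 58.6 yelev -0.1
w tongs_grip []
w tongs_bar []
s tongs_grip [(0.67, [0.657, 0.236, 0.254]), (0.66, [0.66, 0.236, 0.186])]
s tongs_bar [(0.97, [0.656, 0.236, 0.312])]
```

View pics/lift.png

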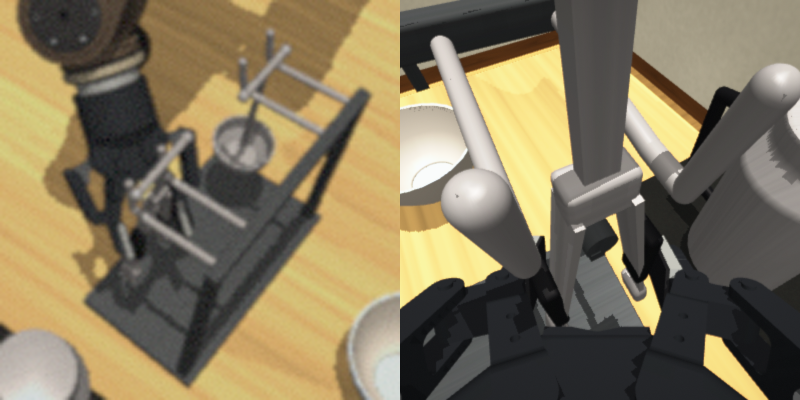

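{"name": "play_rows", "arguments": {"deltas": "-.09 .07 -.11 0;-.18 .14 -.21 0;-.18 .14 -.21 0;-.18 .14 -.21 0;-.18 .14 -.21 0;-.18 .14 -.21 0;-.18 .14 -.21 0;-.18 .14 -.21 0;-.18 .14 -.21 0;-.18 .14 -.21 0;-.18 .14 -.21 0;-.18 .14 -.21 0;-.18 .14 -.21 0", "jaw": 0.65}}

```text
time_s: 17.85
position: [0.5841, -0.0151, 0.2819]
tcp_rot: [-2.203, -1.233, -1.023]
force: [0.0, -0.7, -1.9]
grip_width: 0.646
gripper_force: 9.0
```

Run:
```python
from h import *
st()
s=capture("scene")
for l in ["tongs_grip","tongs_bar","tongs_tip"]: print(l,[(round(d["p"],2),w(d["centre"],s).round(3).tolist()) for d in nets.place_of(l,s)[:3]])
```

```text
t 17.85 q [-0.243  0.595  1.872  1.274  0.868 -0.672] p [ 0.5841 -0.0151  0.2819] grasp [0.6456 0.086  0.1823]
M [[0.338, 0.853, 0.398], [0.548, -0.522, 0.653], [0.765, -0.003, -0.644]] tilt 49.9 head 58.7 yelev -0.2
tongs_grip [(0.77, [0.647, 0.079, 0.184]), (0.53, [0.532, 0.123, 0.044])]
tongs_bar [(0.64, [0.535, 0.125, 0.134]), (0.61, [0.645, 0.082, 0.309])]
tongs_tip [(0.93, [0.651, 0.086, 0.113]), (0.68, [0.533, 0.123, -0.001])]
```

{"name": "play_rows", "arguments": {"deltas": "0 -.03 -.3 0;0 -.03 -.5 0;0 -.03 -.5 0;0 -.03 -.5 0;0 -.03 -.5 0;0 -.03 -.5 0;0 -.03 -.4 0;0 0 0 0"}}

```text
time_s: 18.85
position: [0.5254, -0.0945, 0.3661]
tcp_rot: [-2.204, -1.233, -1.026]
force: [-0.0, 0.2, -2.0]
grip_width: 0.651
gripper_force: 9.0
```

{"name": "play_rows", "arguments": {"deltas": "0 0 0 0;0 0 0 0;0 0 0 0;0 0 0 0;0 0 0 0;0 0 0 0", "jaw": 0, "newtons": 45}}

```text
time_s: 19.45
position: [0.5261, -0.0932, 0.3643]
tcp_rot: [-2.203, -1.233, -1.022]
force: [0.3, 0.1, -1.9]
grip_width: 0.325
gripper_force: 42.2
```

Run:
```python
from h import *
o,M=st()
s=capture("scene");c=capture("wrist");t=capture("top")
cv2.imwrite("pics/shut.png",np.hstack([cv2.resize(s["frame"][130:330,240:440,::-1],(400,400),interpolation=2),c["frame"][:,120:520,::-1]]))
for n,cc in(("s",s),("t",t)):
  for l in ["tongs_grip","tongs_bar","tongs_tip","tongs","slot_mouth"]: print(n,l,[(round(d["p"],2),w(d["centre"],cc).round(3).tolist()) for d in nets.place_of(l,cc)[:3]])
```

```text
t 19.45 q [-0.417  0.426  1.904  1.086  1.03  -0.571] p [ 0.5261 -0.0932  0.3643] grasp [0.5876 0.0079 0.2646]
M [[0.338, 0.853, 0.397], [0.548, -0.522, 0.654], [0.765, -0.003, -0.644]] tilt 49.9 head 58.7 yelev -0.2
s tongs_grip [(0.94, [0.591, 0.006, 0.266]), (0.63, [0.534, 0.123, 0.047])]
s tongs_bar [(0.72, [0.534, 0.123, 0.133]), (0.7, [0.596, 0.002, 0.389])]
s tongs_tip [(0.64, [0.534, 0.124, -0.002]), (0.61, [0.589, 0.009, 0.199])]
s tongs [(0.71, [0.535, 0.123, 0.095]), (0.6, [0.589, 0.005, 0.336])]
s slot_mouth [(0.63, [0.521, -0.195, 0.053])]
t tongs_grip [(0.73, [0.478, 0.25, 0.25]), (0.63, [0.528, 0.123, 0.046]), (0.57, [0.589, 0.006, 0.267])]
t tongs_bar [(0.43, [0.595, 0.002, 0.389]), (0.41, [0.535, 0.124, 0.132])]
t tongs_tip [(0.5, [0.532, 0.124, -0.004])]
t tongs [(0.55, [0.587, 0.006, 0.34])]
t slot_mouth [(0.61, [0.514, -0.2, 0.056])]
```

View pics/shut.png

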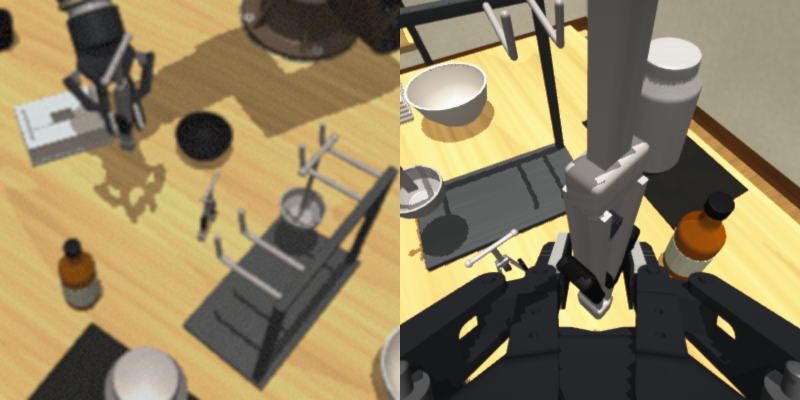

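```bash
cat > b.py <<'E'
from h import *
o,M=st()
for n in("scene","top"):
    c=capture(n);P=cloud(c).reshape(-1,3);P=P[(c["z_map"]>0).ravel()]
    g=o["position"]+env.grasp_offset*M[:,2]
    for lo,hi,r in((.105,.145,.06),(.03,.095,.022),(-.08,-.03,.035)):
        q=P[(abs(P[:,2]-g[2]-(lo+hi)/2)<(hi-lo)/2)&(np.hypot(*(P[:,:2]-g[:2]).T)<r)]
        if len(q)<5: print(n,lo,len(q));continue
        ev,V=np.linalg.eigh(np.cov(q[:,:2].T)); d=V[:,1]
        print(n,lo,len(q),q.mean(0).round(4),"bearing",(np.degrees(np.arctan2(d[1],d[0]))%180).round(1),np.sqrt(ev).round(4),np.ptp(q@np.r_[d,0]).round(3))
E
python3 b.py
```

```text
t 20.1 q [-0.417  0.425  1.904  1.086  1.03  -0.571] p [ 0.5261 -0.0933  0.3644] grasp [0.5876 0.0077 0.2648]
M [[0.338, 0.853, 0.398], [0.548, -0.522, 0.653], [0.765, -0.003, -0.644]] tilt 49.9 head 58.7 yelev -0.2
scene 0.105 123 [0.5966 0.0068 0.3925] bearing 17.2 [0.0025 0.0252] 0.086
scene 0.03 119 [0.5949 0.0089 0.3265] bearing 175.5 [0.0036 0.0071] 0.024
scene -0.08 59 [0.5911 0.0109 0.2159] bearing 131.3 [0.0033 0.0063] 0.021
top 0.105 69 [0.5891 0.0045 0.3937] bearing 16.8 [0.0025 0.0256] 0.084
top 0.03 18 [0.5847 0.0093 0.33  ] bearing 25.7 [0.0021 0.0081] 0.027
top -0.08 0
```

The tongs are shut: in the right panel the tips meet at (597,305), and the pads read 42 N. But they twisted in the pads, and the bar now lies at bearing 17° where the slot needs 147°. The tool therefore has to yaw about −50°. I'll fit a kinematic model from the logged poses to check whether that can be reached.

```bash
cat > kin.py <<'E'
import numpy as np
from scipy.optimize import least_squares
from scipy.spatial.transform import Rotation as R
D=[([1.2264,.49155,1.55946,0,1.0917,-.1056],[.14779,.60724,.40413]),
([1.213,.391,.455,.006,2.264,-.114],[.13469,.55028,.89748]),
([1.046,.993,.047,.027,1.919,-.274],[.3835,.7977,.6078]),
([1.027,1.16,.047,.042,1.579,-.295],[.44,.8627,.4602]),
([.905,1.127,.047,.127,1.246,-.411],[.5458,.8168,.5069]),
([.851,1.07,.048,.183,1.074,-.461],[.5795,.7809,.5731]),
([.055,.177,1.504,.814,1.044,-2.685],[.5356,.1467,.6335]),
([-.11,.514,1.95,1.357,.788,-.637],[.5495,.0625,.3081]),
([.037,.689,1.861,1.557,.692,-.752],[.5965,.1401,.2317]),
([-.417,.425,1.904,1.086,1.03,-.571],[.5261,-.0933,.3644])]
rz=lambda a:R.from_rotvec([0,0,a]).as_matrix(); ry=lambda a:R.from_rotvec([0,a,0]).as_matrix()
def fk(q,k):
    a,d1,off,l1,e,l2,d6,w=k
    A=rz(q[0]); p=A@[a,off,d1]; A=A@ry(q[1]); p=p+A@[0,0,l1]; A=A@ry(q[2]); p=p+A@[e,0,l2]
    A=A@rz(q[3])@ry(q[4]); p=p+A@[0,w,d6]; return p,A@rz(q[5])
f=least_squares(lambda k:np.concatenate([fk(q,k)[0]-p for q,p in D]),[0,.3,.06,.45,0,.4,.15,0]); K=f.x
LO=np.array([-3.1,-.84,.05,-1.13,.06,-2.69]);HI=np.array([3.1,2.19,2.79,4.28,2.93,2.69])
def ik(p,M,q0,wr=1.):
    def r(q):
        P,A=fk(q,K); return np.r_[P-p,wr*(R.from_matrix(M@A.T).as_rotvec()-0)]
    s=least_squares(r,np.clip(q0,LO+1e-6,HI-1e-6),bounds=(LO,HI)); return s.x,np.abs(s.fun[:3]).max(),np.degrees(np.linalg.norm(s.fun[3:]))/wr
E
python3 - <<'E'
from kin import *
print(K.round(4),np.abs(f.fun).max())
P,A=fk(D[-1][0],K); print(A.round(3).tolist())
M=np.array([[0.338,0.853,0.398],[0.548,-0.522,0.653],[0.765,-0.003,-0.644]])
M/=np.linalg.norm(M,axis=0)
for dh in(0,-20,-35,-50):
    N=rz(np.radians(dh))@M
    for z in(.09,.16):
        p=np.array([.519,-.197,z])-.1547*N[:,2]
        for q0 in(D[-1][0],[-.5,.3,2.3,.3,.5,-.3]):
            q,e,er=ik(p,N,q0); print(dh,z,p.round(3),q.round(2),round(e,4),round(er,2))
E
```

```text
[2.000e-04 1.968e-01 6.570e-02 5.866e-01 4.320e-02 4.110e-01 8.180e-02
 2.000e-04] 0.00038565225575493134
[[-0.853, 0.337, 0.398], [0.522, 0.549, 0.653], [0.002, 0.765, -0.644]]
0 0.09 [ 0.457 -0.298  0.19 ] [-0.81  0.75  1.92  1.    1.07  0.53] 0.0 0.0
0 0.09 [ 0.457 -0.298  0.19 ] [-0.81  0.75  1.92  1.    1.07  0.53] 0.0 0.0
0 0.16 [ 0.457 -0.298  0.26 ] [-0.81  0.63  1.9   0.94  1.15  0.66] 0.0 0.0
0 0.16 [ 0.457 -0.298  0.26 ] [-0.81  0.63  1.9   0.94  1.15  0.66] 0.0 0.0
-20 0.09 [ 0.427 -0.271  0.19 ] [-0.82  0.71  2.08  1.35  0.9   0.46] 0.0 0.0
-20 0.09 [ 0.427 -0.271  0.19 ] [-0.82  0.71  2.08  1.35  0.9   0.46] 0.0 0.0
-20 0.16 [ 0.427 -0.271  0.26 ] [-0.82  0.57  2.05  1.23  0.94  0.66] 0.0 0.0
-20 0.16 [ 0.427 -0.271  0.26 ] [-0.82  0.57  2.05  1.23  0.94  0.66] 0.0 0.0
-35 0.09 [ 0.411 -0.244  0.19 ] [-0.8   0.69  2.19  1.69  0.81  0.35] 0.0 0.0
-35 0.09 [ 0.411 -0.244  0.19 ] [-0.8   0.69  2.19  1.69  0.81  0.35] 0.0 0.0
-35 0.16 [ 0.411 -0.244  0.26 ] [-0.8   0.54  2.16  1.52  0.8   0.61] 0.0 0.0
-35 0.16 [ 0.411 -0.244  0.26 ] [-0.8   0.54  2.16  1.52  0.8   0.61] 0.0 0.0
-50 0.09 [ 0.402 -0.215  0.19 ] [-0.74  0.68  2.28  2.1   0.76  0.22] 0.0 0.0
-50 0.09 [ 0.402 -0.215  0.19 ] [-0.74  0.68  2.28  2.1   0.76  0.22] 0.0 0.0
-50 0.16 [ 0.402 -0.215  0.26 ] [-0.74  0.51  2.24  1.89  0.68  0.49] 0.0 0.0
-50 0.16 [ 0.402 -0.215  0.26 ] [-0.74  0.51  2.24  1.89  0.68  0.49] 0.0 0.0
```

```bash
cat > sim.py <<'E'
from kin import *
B=rz(np.pi/2) # M = A@B
def row(q,push,wr):
    P,A=fk(q,K); q2,_,_=ik(P+push,A,q,wr); return q2
z0=np.array([.398,.653,-.644]); 
def hd(z): return np.degrees(np.arctan2(z[1],z[0])),np.degrees(np.arccos(-z[2]))
E
python3 - <<'E'
from h import *
from sim import *
# calibrate weight on S3->S4 (8 rows)
q=np.array(D[2][0])
for wr in(.3,.4,.5):
    q=np.array(D[2][0])
    for i in range(8):
        P,A=fk(q,K); M=A@B; s=np.array([-.3,1,.2+.05*i])*.04; q=row(q,M@s,wr)
    P,A=fk(q,K); print(wr,P.round(3),hd(A[:,2]),"want .44 .863 .46, 65.8 20.5")
N=np.array([[0.338,0.853,0.398],[0.548,-0.522,0.653],[0.765,-0.003,-0.644]])@B.T
for b in(-30,-40,-50,-60):
  for e in(5,12):
    br,er=np.radians([b,e]); u=np.array([np.cos(er)*np.cos(br),np.cos(er)*np.sin(br),np.sin(er)])
    p=np.array([0,0,.197])+.93*u+.08*z0+.066*np.array([-np.sin(br),np.cos(br),0])
    q,_,_=ik(p,N,[br,.9,.3,.8,1,0],1)
    out=[]
    for i in range(45):
        q=row(q,.045*u,.38)
        if i%6==5: P,A=fk(q,K); out.append((i+1,*np.round(hd(A[:,2]),0),*P.round(2)))
    print(b,e,out)
s=capture("top");Q=cloud(s).reshape(-1,3);s=capture("scene");Q=np.r_[Q,cloud(s)[s["z_map"]>0].reshape(-1,3)]
for x in np.arange(.2,1.1,.1):
    print(round(x,1),[int(100*q[:,2].max()) if len(q:=Q[(abs(Q[:,0]-x)<.05)&(abs(Q[:,1]-y)<.05)]) else None for y in np.arange(-1.2,-.2,.1)])
E
```

```text
0.3 [0.442 0.867 0.47 ] (np.float64(65.36547840932643), np.float64(25.675780712642418)) want .44 .863 .46, 65.8 20.5
0.4 [0.44  0.863 0.453] (np.float64(65.99150259583378), np.float64(19.07551293601075)) want .44 .863 .46, 65.8 20.5
0.5 [0.439 0.861 0.445] (np.float64(66.45023972590154), np.float64(15.997499855150584)) want .44 .863 .46, 65.8 20.5
-30 5 [(6, np.float64(51.0), np.float64(51.0), np.float64(0.93), np.float64(-0.4), np.float64(0.23)), (12, np.float64(41.0), np.float64(53.0), np.float64(0.93), np.float64(-0.42), np.float64(0.23)), (18, np.float64(31.0), np.float64(56.0), np.float64(0.94), np.float64(-0.43), np.float64(0.24)), (24, np.float64(23.0), np.float64(59.0), np.float64(0.94), np.float64(-0.44), np.float64(0.24)), (30, np.float64(16.0), np.float64(62.0), np.float64(0.95), np.float64(-0.45), np.float64(0.24)), (36, np.float64(10.0), np.float64(66.0), np.float64(0.95), np.float64(-0.46), np.float64(0.24)), (42, np.float64(4.0), np.float64(69.0), np.float64(0.95), np.float64(-0.47), np.float64(0.24))]
-30 12 [(6, np.float64(51.0), np.float64(52.0), np.float64(0.91), n
[... 4430 characters left out ...]
(30, np.float64(10.0), np.float64(55.0), np.float64(0.57), np.float64(-0.83), np.float64(0.36)), (36, np.float64(1.0), np.float64(59.0), np.float64(0.57), np.float64(-0.84), np.float64(0.36)), (42, np.float64(-7.0), np.float64(63.0), np.float64(0.57), np.float64(-0.85), np.float64(0.36))]
0.2 [18, -72, None, None, -1, 1, 1, 1, 1, 1]
0.3 [18, -71, -73, None, 0, 1, 1, 1, 1, 1]
0.4 [18, -72, None, None, None, 1, 1, 6, 7, 1]
0.5 [18, -72, -73, None, None, 21, 22, 6, 5, 6]
0.6 [18, -74, None, None, None, 21, 21, 2, 2, 6]
0.7 [18, None, None, None, 0, 22, 22, 1, 1, 1]
0.8 [18, None, None, None, 0, 1, 1, 1, 10, 9]
0.9 [18, -73, -73, -73, 0, 1, 1, 1, 10, 9]
1.0 [9, -72, -73, -73, -73, 0, 0, 0, 0, 0]
```

```bash
cat > plan.py <<'E'
from h import *
from sim import *
o,M=st(); N=M@B.T; q0=o["joint_pos"]; P0=o["position"]
for b,e in((-64,14),(-68,17),(-72,17)):
    br,er=np.radians([b,e]); u=np.array([np.cos(er)*np.cos(br),np.cos(er)*np.sin(br),np.sin(er)])
    p=np.array([0,0,.197])+.95*u+.08*z0+.066*np.array([-np.sin(br),np.cos(br),0])
    q=q0; bad=0; dq=0
    for i in range(1,21):
        q2,er1,er2=ik(P0+(p-P0)*i/20,N,q,1); bad=max(bad,er1,er2/57); dq=max(dq,np.abs(q2-q).max()); q=q2
    print(b,e,"goal",p.round(3),"path err",round(bad,4),"dq",round(dq,3),q.round(2))
    s=M.T@(p-P0)/.04/20; print("rows",s.round(3),"push",u.round(2),(M.T@u).round(2))
    for i in range(32):
        q=row(q,.048*u,.38)
        if i%4==3: P,A=fk(q,K); print(i+1,np.round(hd(A[:,2]),1),P.round(2),((A@B).T@u).round(2))
E
python3 plan.py
```

```text
t 20.3 q [-0.417  0.425  1.904  1.086  1.03  -0.571] p [ 0.5261 -0.0933  0.3644] grasp [0.5876 0.0077 0.2648]
M [[0.338, 0.853, 0.398], [0.548, -0.522, 0.653], [0.765, -0.003, -0.644]] tilt 49.9 head 58.7 yelev -0.2
-64 14 goal [ 0.495 -0.747  0.375] path err 0.0 dq 0.157 [-1.12  1.06  0.53  0.78  1.98 -0.41]
rows [-0.451  0.394 -0.558] push [ 0.43 -0.87  0.24] [-0.15  0.82 -0.56]
4 [53.4 49.5] [ 0.51 -0.8   0.39] [-0.15  0.85 -0.5 ]
8 [46.3 49.2] [ 0.51 -0.81  0.39] [-0.16  0.9  -0.41]
12 [38.8 49.4] [ 0.5  -0.82  0.39] [-0.17  0.93 -0.32]
16 [31.3 50. ] [ 0.5  -0.83  0.39] [-0.17  0.96 -0.22]
20 [23.8 51.1] [ 0.5  -0.84  0.39] [-0.17  0.98 -0.12]
24 [16.5 52.7] [ 0.5  -0.84  0.39] [-0.17  0.98 -0.02]
28 [ 9.6 54.7] [ 0.5  -0.85  0.39] [-0.17  0.98  0.08]
32 [ 3.  57.1] [ 0.5  -0.86  0.4 ] [-0.17  0.97  0.19]
-68 17 goal [ 0.433 -0.765  0.423] path err 0.0 dq 0.162 [-1.19  1.01  0.53  0.77  2.06 -0.42]
rows [-0.444  0.339 -0.642] push [ 0.36 -0.89  0.29] [-0.14  0.77 -0.63]
4 [53.7 49.5] [ 0.44 -0.81  0.44] [-0.15  0.81 -0.57]
8 [46.8 49.2] [ 0.44 -0.82  0.44] [-0.15  0.86 -0.49]
12
[... 233 characters left out ...]
[ 0.43 -0.87  0.45] [-0.17  0.98 -0.02]
32 [ 4.  56.7] [ 0.44 -0.88  0.45] [-0.17  0.98  0.09]
-72 17 goal [ 0.375 -0.791  0.423] path err 0.0 dq 0.169 [-1.26  1.01  0.53  0.74  2.11 -0.48]
rows [-0.486  0.295 -0.692] push [ 0.3  -0.91  0.29] [-0.18  0.73 -0.67]
4 [53.9 49.3] [ 0.38 -0.84  0.44] [-0.18  0.77 -0.62]
8 [47.2 48.8] [ 0.38 -0.85  0.44] [-0.19  0.82 -0.54]
12 [40.2 48.6] [ 0.37 -0.86  0.44] [-0.2   0.86 -0.46]
16 [32.9 48.8] [ 0.37 -0.87  0.44] [-0.21  0.9  -0.38]
20 [25.4 49.5] [ 0.37 -0.87  0.44] [-0.22  0.93 -0.28]
24 [18.  50.7] [ 0.37 -0.88  0.44] [-0.22  0.96 -0.18]
28 [10.7 52.4] [ 0.37 -0.89  0.44] [-0.23  0.97 -0.08]
32 [ 3.8 54.5] [ 0.37 -0.9   0.45] [-0.23  0.97  0.02]
```

{"name": "play_rows", "arguments": {"deltas": "-.3 .2 -.5 0;-.486 .295 -.692 0;-.486 .295 -.692 0;-.486 .295 -.692 0;-.486 .295 -.692 0;-.486 .295 -.692 0;-.486 .295 -.692 0;-.486 .295 -.692 0;-.486 .295 -.692 0;-.486 .295 -.692 0;-.486 .295 -.692 0;-.486 .295 -.692 0;-.486 .295 -.692 0;-.486 .295 -.692 0;-.486 .295 -.692 0;-.486 .295 -.692 0;-.486 .295 -.692 0;-.486 .295 -.692 0;-.486 .295 -.692 0;-.486 .295 -.692 0"}}

```text
time_s: 22.3
position: [0.3776, -0.7815, 0.4238]
tcp_rot: [-2.203, -1.233, -1.022]
force: [1.1, -0.7, -1.1]
grip_width: 0.321
gripper_force: 42.2
```

{"name": "play_rows", "arguments": {"deltas": "-.22 .9 -.8 0;-.22 .9 -.8 0;-.22 .9 -.8 0;-.22 .9 -.8 0;-.23 .97 -.68 0;-.23 .97 -.68 0;-.23 .97 -.68 0;-.23 .97 -.68 0;-.24 1 -.58 0;-.24 1 -.58 0;-.24 1 -.58 0;-.24 1 -.58 0;-.25 1 -.48 0;-.25 1 -.48 0;-.25 1 -.48 0;-.25 1 -.48 0;-.26 1 -.35 0;-.26 1 -.35 0;-.26 1 -.35 0;-.26 1 -.35 0"}}

```text
time_s: 24.3
position: [0.3591, -0.8787, 0.4396]
tcp_rot: [-2.588, -1.112, -1.319]
force: [0.8, -0.7, -1.8]
grip_width: 0.186
gripper_force: 45.8
```

Run:
```python
from h import *
o,M=st(); print("turn",(level(M)+90)%180-90, o["grip_width"],o["gripper_force"],o["force"])
br,er=np.radians([-72,17]); u=np.array([np.cos(er)*np.cos(br),np.cos(er)*np.sin(br),np.sin(er)]); print((M.T@u*1.1).round(2))
```

```text
t 24.3 q [-1.318  1.207  0.049  0.93   1.914 -0.237] p [ 0.3591 -0.8787  0.4396] grasp [ 0.4665 -0.8278  0.3406]
M [[0.385, 0.608, 0.694], [0.582, -0.744, 0.329], [0.717, 0.277, -0.64]] tilt 50.2 head 25.4 yelev 16.1
turn 21.144094277322026 0.1864175922126408 45.79847294755041 [ 0.7574624  -0.69721679 -1.78267474]
[-0.23  1.03 -0.31]
```

```bash
python3 b.py
python3 - <<'E'
from h import *
s=capture("scene");c=capture("wrist");g=[.4665,-.8278,.3406]
K=s["mtx"];p=(np.linalg.inv(s["extrinsics"])@np.r_[g,1])[:3];u,v=int(K[0,0]*p[0]/-p[2]+K[0,2]),int(-K[1,1]*p[1]/-p[2]+K[1,2]);print(u,v)
u=min(max(u,100),540);v=min(max(v,100),300)
cv2.imwrite("pics/tw.png",np.hstack([cv2.resize(s["frame"][v-100:v+100,u-100:u+100,::-1],(400,400),interpolation=2),c["frame"][:,120:520,::-1]]))
E
```

```text
t 24.3 q [-1.318  1.207  0.049  0.93   1.914 -0.237] p [ 0.3591 -0.8787  0.4396] grasp [ 0.4665 -0.8278  0.3406]
M [[0.385, 0.608, 0.694], [0.582, -0.744, 0.329], [0.717, 0.277, -0.64]] tilt 50.2 head 25.4 yelev 16.1
scene 0.105 52 [ 0.4567 -0.7937  0.4581] bearing 36.0 [0.0023 0.0215] 0.071
scene 0.03 51 [ 0.465  -0.8168  0.386 ] bearing 74.3 [0.0075 0.0119] 0.041
scene -0.08 63 [ 0.4686 -0.8423  0.2884] bearing 177.2 [0.0051 0.0075] 0.028
top 0.105 81 [ 0.4529 -0.7957  0.4591] bearing 35.6 [0.0027 0.0232] 0.081
top 0.03 18 [ 0.4588 -0.8189  0.388 ] bearing 84.9 [0.0066 0.0134] 0.042
top -0.08 5 [ 0.4633 -0.8568  0.287 ] bearing 13.2 [0.0026 0.0062] 0.016
136 45
```

View pics/tw.png

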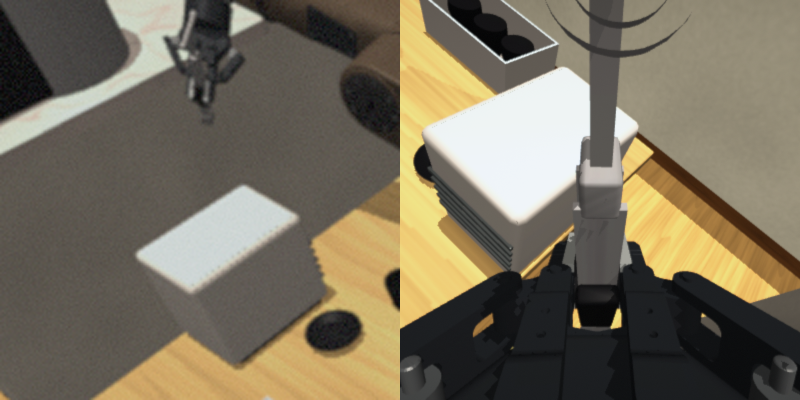

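The wrist view shows the shut tongs edge-on between the pads at (600,250). They have settled flat across their thickness, which is a stable grip, and their y now lies in the tool's x-z plane. The tool heading must therefore go to −33° with about 54° tilt. Planning that push next.

```bash
cat > plan2.py <<'E'
from h import *
from sim import *
o,M=st(); N=M@B.T; q0=o["joint_pos"]; P0=o["position"]
H,T=np.radians([-33,54]); zs=np.array([np.sin(T)*np.cos(H),np.sin(T)*np.sin(H),-np.cos(T)])
# reach at stand
x=np.array([np.cos(T)*np.cos(H),np.cos(T)*np.sin(H),np.sin(T)]); Ms=np.c_[x,np.cross(zs,x),zs]
for z in(.085,.16): print("stand",ik(np.array([.519,-.197,z])-.1547*zs,Ms@B.T,[-.6,.6,2.2,.2,.8,0]))
for b,e in((-85,17),(-95,17),(-105,17),(-105,22),(-115,20)):
    br,er=np.radians([b,e]); u=np.array([np.cos(er)*np.cos(br),np.cos(er)*np.sin(br),np.sin(er)])
    p=np.array([0,0,.197])+.985*u+.08*M[:,2]+.066*np.array([-np.sin(br),np.cos(br),0])
    q=q0.copy(); n=max(1,int(np.ceil(np.linalg.norm(p-P0)/.04)))
    for i in range(1,n+1): q,e1,e2=ik(P0+(p-P0)*i/n,N,q,.38)
    out=[];best=(99,)
    for i in range(45):
        q=row(q,.048*u,.38); P,A=fk(q,K); d=np.degrees(np.arccos(zs@A[:,2]))
        if d<best[0]: best=(round(d,1),i+1,np.round(hd(A[:,2]),1),P.round(2),q.round(2))
    print(b,e,"n",n,"goal",p.round(3),round(e1,3),round(e2,1),(M.T@(p-P0)/.04/n).round(2),"push",(M.T@u*1.2).round(2),best)
E
python3 plan2.py
```

```text
t 24.5 q [-1.318  1.207  0.048  0.93   1.916 -0.237] p [ 0.3589 -0.8785  0.44  ] grasp [ 0.4662 -0.8274  0.341 ]
M [[0.384, 0.609, 0.693], [0.582, -0.743, 0.331], [0.717, 0.276, -0.64]] tilt 50.2 head 25.5 yelev 16.0
stand (array([-0.43119619,  0.72316426,  2.37141156,  3.29162248,  0.89597044,
       -1.57947969]), np.float64(3.3306690738754696e-16), np.float64(2.384630361404041e-14))
stand (array([-0.43119952,  0.52018243,  2.33962266,  3.33198727,  0.66451517,
       -1.63588955]), np.float64(1.5421330878950812e-11), np.float64(7.530237407047982e-10))
-85 17 n 4 goal [ 0.203 -0.906  0.434] 0.0 0.0 [-0.5  -0.47 -0.71] push [-0.38  1.01 -0.53] (np.float64(11.8), 31, array([-26. ,  64.1]), array([ 0.17, -0.98,  0.45]), array([-1.54,  1.21,  0.05,  0.97,  1.3 , -0.37]))
-95 17 n 9 goal [ 0.039 -0.918  0.434] 0.0 0.0 [-0.42 -0.47 -0.64] push [-0.45  0.89 -0.67] (np.float64(7.2), 32, array([-29.4,  60.6]), array([-0.01, -0.99,  0.45]), array([-1.71,  1.21,  0.05,  0.96,  1.42, -0.48]))
-105 17 n 13 goal [-0.125 -0.9    0.434] 0.0 0.0 [-0.39 -0.54 -0.65] push [-0.51  0.74 -0.8 ] (np.float64(2.1), 33, array([-32. ,  55.9]), array([-0.18, -0.96,  0.45]), array([-1.89,  1.21,  0.05,  0.94,  1.56, -0.61]))
-105 22 n 13 goal [-0.117 -0.873  0.515] 0.0 0.0 [-0.24 -0.53 -0.72] push [-0.41  0.75 -0.84] (np.float64(6.0), 34, array([-30.6,  59.7]), array([-0.17, -0.93,  0.53]), array([-1.9 ,  1.12,  0.05,  1.01,  1.61, -0.51]))
-115 20 n 16 goal [-0.276 -0.84   0.483] 0.0 0.0 [-0.3  -0.63 -0.71] push [-0.48  0.58 -0.93] (np.float64(1.5), 35, array([-33.1,  52.5]), array([-0.34, -0.89,  0.5 ]), array([-2.07,  1.15,  0.05,  0.93,  1.74, -0.7 ]))
```

{"name": "play_rows", "arguments": {"deltas": "-.51 -.7 -.84 0;-.51 -.7 -.84 0;-.51 -.7 -.84 0;-.51 -.7 -.84 0;-.51 -.7 -.84 0;-.51 -.7 -.84 0;-.51 -.7 -.84 0;-.51 -.7 -.84 0;-.51 -.7 -.84 0;-.51 -.7 -.84 0"}}

```text
time_s: 25.5
position: [-0.1247, -0.8998, 0.4322]
tcp_rot: [-2.587, -1.114, -1.318]
force: [-0.4, -0.9, -1.3]
grip_width: 0.189
gripper_force: 45.8
```

```bash
cat > plan3.py <<'E'
from h import *
from sim import *
import sys
o,M=st(); q=o["joint_pos"].copy(); print(o["grip_width"])
b,e,n=map(float,sys.argv[1:4]); br,er=np.radians([b,e]); u=np.array([np.cos(er)*np.cos(br),np.cos(er)*np.sin(br),np.sin(er)])
for i in range(int(n)):
    P,A=fk(q,K); s=(A@B).T@u; s*=min(1.22,1/np.abs(s).max()); q=row(q,A@B@s*.04,.38)
    if i%4==0: P,A=fk(q,K); print(i,s.round(2),np.round(hd(A[:,2]),1),P.round(2))
E
python3 plan3.py -105 17 36
```

```text
t 25.5 q [-1.834  1.129  0.247  0.832  2.231 -0.704] p [-0.1247 -0.8998  0.4322] grasp [-0.0174 -0.8487  0.3332]
M [[0.384, 0.61, 0.693], [0.582, -0.743, 0.33], [0.716, 0.277, -0.64]] tilt 50.2 head 25.5 yelev 16.1
0.1886318109704825
0 [-0.52  0.75 -0.81] [24.3 50. ] [-0.13 -0.91  0.44]
4 [-0.55  0.81 -0.73] [17.8 49.3] [-0.14 -0.91  0.44]
8 [-0.58  0.86 -0.64] [10.9 48.9] [-0.15 -0.92  0.44]
12 [-0.61  0.91 -0.54] [ 3.6 49. ] [-0.16 -0.92  0.44]
16 [-0.64  0.95 -0.43] [-3.9 49.5] [-0.16 -0.93  0.44]
20 [-0.66  0.98 -0.31] [-11.5  50.5] [-0.17 -0.94  0.44]
24 [-0.67  1.   -0.19] [-18.9  51.9] [-0.17 -0.95  0.44]
28 [-0.67  1.   -0.06] [-26.1  53.8] [-0.18 -0.95  0.45]
32 [-0.67  1.    0.07] [-32.8  56.1] [-0.18 -0.96  0.45]
```

{"name": "play_rows", "arguments": {"deltas": "-.52 .75 -.81 0;-.52 .75 -.81 0;-.53 .78 -.78 0;-.53 .78 -.78 0;-.55 .81 -.73 0;-.55 .81 -.73 0;-.56 .84 -.69 0;-.56 .84 -.69 0;-.58 .86 -.64 0;-.58 .86 -.64 0;-.6 .89 -.59 0;-.6 .89 -.59 0;-.61 .91 -.54 0;-.61 .91 -.54 0;-.62 .93 -.48 0;-.62 .93 -.48 0;-.64 .95 -.43 0;-.64 .95 -.43 0;-.65 .97 -.37 0;-.65 .97 -.37 0"}}

```text
time_s: 27.5
position: [-0.1951, -0.9241, 0.4658]
tcp_rot: [2.412, 0.724, 1.045]
force: [-0.3, -0.6, -1.0]
grip_width: 0.187
gripper_force: 46.3
```

{"name": "play_rows", "arguments": {"deltas": "-.66 .98 -.31 0;-.66 .98 -.31 0;-.66 .99 -.25 0;-.66 .99 -.25 0;-.67 1 -.19 0;-.67 1 -.19 0;-.67 1 -.13 0;-.67 1 -.13 0;-.67 1 -.06 0;-.67 1 -.06 0"}}

```text
time_s: 28.5
position: [-0.2132, -0.9397, 0.4758]
tcp_rot: [2.263, 0.522, 0.883]
force: [0.9, 0.2, -1.9]
grip_width: 0.191
gripper_force: 46.3
```

```bash
python3 plan3.py -105 17 6
```

```text
t 28.5 q [-1.932  1.175  0.049  0.95   1.627 -0.607] p [-0.2132 -0.9397  0.4758] grasp [-0.1036 -1.005   0.3883]
M [[0.694, 0.126, 0.709], [0.56, -0.713, -0.422], [0.452, 0.69, -0.565]] tilt 55.6 head -30.8 yelev 43.6
0.1910597620963554
0 [-0.67  1.    0.06] [-32.4  56.2] [-0.21 -0.94  0.48]
4 [-0.67  1.    0.19] [-38.8  58.8] [-0.21 -0.95  0.47]
```

```bash
cat > plan4.py <<'E'
from h import *
from sim import *
o,M=st(); q=o["joint_pos"].copy(); P=o["position"]; z=M[:,2]
hov=np.array([.519,-.197,.175])-.1547*z; lim=np.array([.155,.155,.195,.22,.22,.22])
W=[np.array([.12,-.72,.47]),np.array([.33,-.42,.45]),np.r_[hov[:2],.40],hov]; turn=56.8; f=0
for wpt in W:
    n=int(np.ceil(np.linalg.norm(wpt-P)/.043)); d=(wpt-P)/n; out=[]
    for i in range(n):
        Mi=M@rz(np.radians(f)); t=min(5.,turn-f); out.append(" ".join(f"{v:.2f}" for v in [*(Mi.T@d/.04),t/5])); f+=t
        P=P+d; q2,e1,e2=ik(P,M@rz(np.radians(f))@B.T,q,1); r=(np.abs(q2-q)/lim).max()
        if r>1 or e1>1e-3: print("  slow",i,round(r,2),(q2-q).round(2),round(e1,4),round(e2,1))
        q=q2
    print(wpt.round(3),n,q.round(2)); print(";".join(out))
E
python3 plan4.py
```

```text
t 28.5 q [-1.932  1.175  0.049  0.95   1.627 -0.607] p [-0.2132 -0.9397  0.4758] grasp [-0.1036 -1.005   0.3883]
M [[0.694, 0.126, 0.709], [0.56, -0.713, -0.422], [0.452, 0.69, -0.565]] tilt 55.6 head -30.8 yelev 43.6
  slow 0 1.84 [ 0.03 -0.16  0.36 -0.   -0.14 -0.06] 0.0 0.0
[ 0.12 -0.72  0.47] 10 [-1.58  0.56  1.35  1.06  0.95 -0.12]
0.88 -0.30 0.37 1.00;0.85 -0.37 0.37 1.00;0.81 -0.44 0.37 1.00;0.77 -0.51 0.37 1.00;0.73 -0.58 0.37 1.00;0.67 -0.64 0.37 1.00;0.61 -0.70 0.37 1.00;0.55 -0.75 0.37 1.00;0.48 -0.79 0.37 1.00;0.41 -0.83 0.37 1.00
[ 0.33 -0.42  0.45] 9 [-1.1   0.26  1.91  1.41  0.46 -0.16]
0.12 -1.01 0.09 1.00;0.03 -1.01 0.09 0.36;-0.00 -1.01 0.09 0.00;-0.00 -1.01 0.09 0.00;-0.00 -1.01 0.09 0.00;-0.00 -1.01 0.09 0.00;-0.00 -1.01 0.09 0.00;-0.00 -1.01 0.09 0.00;-0.00 -1.01 0.09 0.00
  slow 4 1.29 [ 0.09 -0.01  0.03  0.28 -0.04 -0.23] 0.0 0.0
  slow 5 1.79 [ 0.09 -0.    0.03  0.39 -0.03 -0.34] 0.0 0.0
  slow 6 2.07 [ 0.1   0.    0.02  0.46  0.   -0.39] 0.0 0.0
  slow 7 1.81 [ 0.1   0.01  0.01  0.4   0.03 -0.33] 0.0 0.0
[ 0.409 -0.132  0.4  ] 8 [-0.45  0.18  2.2   3.48  0.22 -1.85]
-0.27 -0.90 -0.12 0.00;-0.27 -0.90 -0.12 0.00;-0.27 -0.90 -0.12 0.00;-0.27 -0.90 -0.12 0.00;-0.27 -0.90 -0.12 0.00;-0.27 -0.90 -0.12 0.00;-0.27 -0.90 -0.12 0.00;-0.27 -0.90 -0.12 0.00
[ 0.409 -0.132  0.262] 4 [-0.45  0.49  2.35  3.26  0.67 -1.61]
-0.71 0.00 0.49 0.00;-0.71 0.00 0.49 0.00;-0.71 0.00 0.49 0.00;-0.71 0.00 0.49 0.00
```

{"name": "play_rows", "arguments": {"deltas": ".4 -.15 .17 1;.88 -.37 .37 1;.83 -.44 .37 1;.77 -.51 .37 1;.73 -.58 .37 1;.67 -.64 .37 1;.61 -.7 .37 1;.55 -.75 .37 1;.48 -.79 .37 1;.41 -.83 .37 1;.12 -1 .09 1;.03 -1 .09 .36;0 -1 .09 0;0 -1 .09 0;0 -1 .09 0;0 -1 .09 0;0 -1 .09 0;0 -1 .09 0;0 -1 .09 0"}}

```text
time_s: 30.4
position: [0.2923, -0.434, 0.4378]
tcp_rot: [2.487, -0.645, 1.301]
force: [1.3, -0.7, -1.6]
grip_width: 0.188
gripper_force: 46.3
```

```bash
sed -e 's/^W=.*/W=[hov+[0,0,.03]];f=0;turn=(level(M)+90)%180-90;print("turn",turn,o["grip_width"]);turn=0/; s/wpt-P)\/.043/wpt-P)\/.033/; s/^W=/W=/' plan4.py | sed 's/W=\[hov/W=[hov/' > plan5.py; grep -n "turn=" plan5.py; sed -i 's/; turn=56.8; f=0//' plan5.py; python3 plan5.py
```

```text
5:W=[hov+[0,0,.03]];f=0;turn=(level(M)+90)%180-90;print("turn",turn,o["grip_width"]);turn=0
t 30.4 q [-1.183  0.265  1.943  1.446  0.525 -0.288] p [ 0.2923 -0.434   0.4378] grasp [ 0.402  -0.4993  0.3505]
M [[0.5, -0.497, 0.709], [-0.264, -0.867, -0.422], [0.825, 0.024, -0.565]] tilt 55.6 head -30.8 yelev 1.4
turn 1.6644030375931465 0.18765195666902246
[ 0.409 -0.132  0.292] 11 [-0.45  0.42  2.32  3.27  0.57 -1.66]
-0.32 -0.74 0.09 0.00;-0.32 -0.74 0.09 0.00;-0.32 -0.74 0.09 0.00;-0.32 -0.74 0.09 0.00;-0.32 -0.74 0.09 0.00;-0.32 -0.74 0.09 0.00;-0.32 -0.74 0.09 0.00;-0.32 -0.74 0.09 0.00;-0.32 -0.74 0.09 0.00;-0.32 -0.74 0.09 0.00;-0.32 -0.74 0.09 0.00
```

{"name": "play_rows", "arguments": {"deltas": "-.32 -.74 .09 .33;-.32 -.74 .09 0;-.32 -.74 .09 0;-.32 -.74 .09 0;-.32 -.74 .09 0;-.32 -.74 .09 0;-.32 -.74 .09 0;-.32 -.74 .09 0;-.32 -.74 .09 0;-.32 -.74 .09 0;-.32 -.74 .09 0;0 0 0 0"}}

```text
time_s: 31.6
position: [0.4176, -0.129, 0.2975]
tcp_rot: [2.493, -0.68, 1.31]
force: [-0.1, 0.5, -2.7]
grip_width: 0.19
gripper_force: 46.3
```

```bash
python3 b.py
python3 - <<'E'
from h import *
s=capture("scene");c=capture("wrist");t=capture("top")
for n,cc in(("s",s),("t",t),("w",c)):
  for l in ["tongs_bar","tongs_tip","slot_mouth"]: print(n,l,[(round(d["p"],2),w(d["centre"],cc).round(3).tolist()) for d in nets.place_of(l,cc)[:2]])
cv2.imwrite("pics/hov.png",np.hstack([cv2.resize(s["frame"][100:250,200:350,::-1],(400,400),interpolation=2),c["frame"][:,120:520,::-1]]))
E
```

```text
t 31.6 q [-0.436  0.408  2.301  3.295  0.538 -1.647] p [ 0.4176 -0.129   0.2975] grasp [ 0.5274 -0.1935  0.2097]
M [[0.489, -0.507, 0.71], [-0.289, -0.862, -0.417], [0.823, -0.001, -0.568]] tilt 55.4 head -30.4 yelev -0.1
scene 0.105 106 [ 0.5315 -0.1923  0.3303] bearing 148.9 [0.0024 0.0244] 0.085
scene 0.03 99 [ 0.5292 -0.1887  0.2705] bearing 145.1 [0.0036 0.0063] 0.023
scene -0.08 53 [ 0.5247 -0.1829  0.1528] bearing 140.9 [0.005  0.0078] 0.025
top 0.105 65 [ 0.5252 -0.195   0.3334] bearing 149.0 [0.0025 0.0265] 0.086
top 0.03 18 [ 0.5218 -0.1878  0.2726] bearing 157.9 [0.0022 0.0074] 0.02
top -0.08 5 [ 0.5062 -0.1848  0.1545] bearing 58.7 [0.0014 0.003 ] 0.008
s tongs_bar [(0.66, [0.529, -0.199, 0.333]), (0.57, [0.537, 0.128, 0.133])]
s tongs_tip [(0.65, [0.535, 0.124, -0.0]), (0.64, [0.572, 0.523, 0.002])]
s slot_mouth [(0.92, [0.521, -0.195, 0.053])]
t tongs_bar [(0.61, [0.525, -0.197, 0.329]), (0.37, [0.533, 0.124, 0.13])]
t tongs_tip [(0.62, [0.531, 0.123, -0.004]), (0.6, [0.394, 0.025, -0.003])]
t slot_mouth [(0.72, [0.514, -0.198, 0.056])]
w tongs_bar []
w tongs_tip [(0.68, [0.519, -0.187, 0.139]), (0.35, [0.523, -0.2, 0.278])]
w slot_mouth []
```

View pics/hov.png

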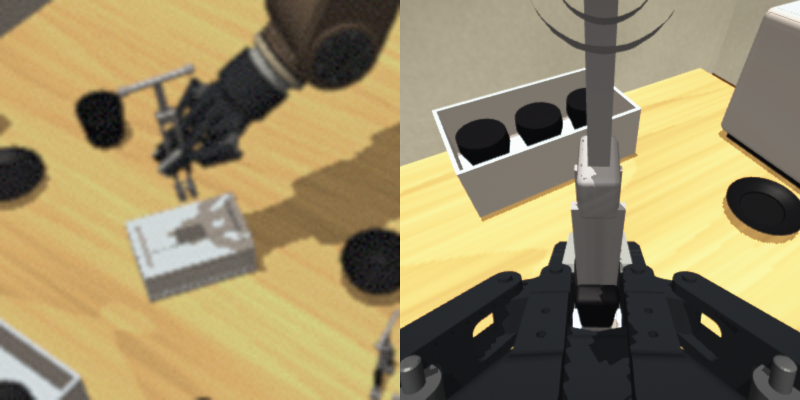

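Hover view: the tongs hang upright above the stand, left panel around (180,150), with the slot at (190,235). The bar bearing is 149° against 147° for the stand. The tip needs (−8.5, −4.5) mm, then straight down.

{"name": "play_rows", "arguments": {"deltas": "-.38 .05 .22 0;-.38 .05 .22 0;-.38 .05 .22 0;-.37 .05 .22 0;-.1 0 .07 0;-.1 0 .07 0;-.1 0 .07 0;-.1 0 .07 0"}}

```text
time_s: 33.1
position: [0.4107, -0.1366, 0.2116]
tcp_rot: [2.476, -0.679, 1.33]
force: [6.0, -2.2, 29.6]
grip_width: 0.187
gripper_force: 49.3
```

Run:
```python
from h import *
o,M=st(); print(o["force"],o["ft_torque"],o["grip_width"])
s=capture("scene"); t=capture("top")
for n,cc in(("s",s),("t",t)):
  for l in ["tongs_bar","slot_mouth","tongs_tip"]: print(n,l,[(round(d["p"],2),w(d["centre"],cc).round(3).tolist()) for d in nets.place_of(l,cc)[:2]])
```

```text
t 33.1 q [-0.463  0.633  2.372  3.221  0.849 -1.582] p [ 0.4107 -0.1366  0.2116] grasp [ 0.5217 -0.2022  0.1262]
M [[0.475, -0.51, 0.718], [-0.282, -0.86, -0.424], [0.834, -0.001, -0.552]] tilt 56.5 head -30.6 yelev -0.1
[ 5.97579671 -2.18131382 29.60406698] [-1.69274879 -3.06545876  0.158127  ] 0.18689500450638014
s tongs_bar [(0.78, [0.529, -0.207, 0.247]), (0.67, [0.536, 0.121, 0.133])]
s slot_mouth [(0.79, [0.522, -0.196, 0.056])]
s tongs_tip [(0.72, [0.513, -0.19, 0.056]), (0.66, [0.532, 0.123, 0.001])]
t tongs_bar [(0.61, [0.533, 0.125, 0.132]), (0.43, [0.529, -0.206, 0.247])]
t slot_mouth [(0.6, [0.514, -0.197, 0.056])]
t tongs_tip [(0.59, [0.507, -0.196, 0.052]), (0.36, [0.53, 0.124, -0.002])]
```

{"name": "play_rows", "arguments": {"deltas": ".21 0 -.14 0;.07 0 .1 0;.07 0 .1 0;0 0 0 0"}}

```text
time_s: 33.9
position: [0.418, -0.1412, 0.2194]
tcp_rot: [2.488, -0.683, 1.314]
force: [0.2, -0.4, -1.5]
grip_width: 0.189
gripper_force: 48.0
```

```bash
cat > m.py <<'E'
from h import *
o,M=st(); print(o["force"].round(1),o["grip_width"],o["gripper_force"])
ex=np.array([np.cos(np.radians(57.1)),np.sin(np.radians(57.1))]); ey=np.array([-ex[1],ex[0]])
for n in("scene","top"):
  cc=capture(n); d={}
  for l in ["tongs_bar","slot_mouth","tongs_tip"]:
    c=[x for x in (w(k["centre"],cc) for k in nets.place_of(l,cc)) if np.hypot(x[0]-.52,x[1]+.197)<.05]
    if c: d[l]=c[0]
  for l in d:
    r=d[l][:2]-d["slot_mouth"][:2]; print(n,l,d[l].round(4),"rel slot mm x,y:",(r@ex*1000).round(1),(r@ey*1000).round(1))
E
python3 m.py
```

```text
t 33.9 q [-0.465  0.611  2.346  3.223  0.787 -1.588] p [ 0.418  -0.1412  0.2194] grasp [ 0.5279 -0.2063  0.1321]
M [[0.485, -0.51, 0.71], [-0.288, -0.86, -0.421], [0.826, -0.001, -0.564]] tilt 55.7 head -30.6 yelev -0.1
[ 0.2 -0.4 -1.5] 0.18932741391930577 48.03059130907059
scene tongs_bar [ 0.536  -0.212   0.2545] rel slot mm x,y: -5.8 -20.7
scene slot_mouth [ 0.5218 -0.1959  0.0532] rel slot mm x,y: 0.0 0.0
scene tongs_tip [ 0.5206 -0.1968  0.0636] rel slot mm x,y: -1.4 0.5
top tongs_bar [ 0.5342 -0.2126  0.2535] rel slot mm x,y: -2.7 -23.5
top slot_mouth [ 0.5159 -0.1976  0.0553] rel slot mm x,y: 0.0 0.0
top tongs_tip [ 0.5114 -0.2012  0.0564] rel slot mm x,y: -5.5 1.9
```

{"name": "play_rows", "arguments": {"deltas": "0 -.09 0 0;0 0 0 0;-.1 0 .07 0;-.1 0 .07 0;-.1 0 .07 0;0 0 0 0", "newtons": 35}}

```text
time_s: 34.9
position: [0.4192, -0.1378, 0.204]
tcp_rot: [2.49, -0.683, 1.311]
force: [0.2, -0.3, -1.4]
grip_width: 0.186
gripper_force: 48.0
```

{"name": "play_rows", "arguments": {"deltas": "-.13 0 .03 0;-.13 0 .03 0;-.13 0 .03 0;-.13 0 .03 0;0 0 0 0"}}

```text
time_s: 35.4
position: [0.4132, -0.1342, 0.1845]
tcp_rot: [2.486, -0.683, 1.315]
force: [5.1, -3.9, -3.2]
grip_width: 0.191
gripper_force: 47.8
```

```bash
python3 m.py
```

```text
t 35.4 q [-0.453  0.706  2.374  3.227  0.912 -1.576] p [ 0.4132 -0.1342  0.1845] grasp [ 0.5232 -0.1993  0.0974]
M [[0.484, -0.51, 0.711], [-0.288, -0.86, -0.421], [0.827, -0.001, -0.563]] tilt 55.7 head -30.6 yelev -0.1
[ 5.1 -3.9 -3.2] 0.19077309340996673 47.84090906381607
scene tongs_bar [ 0.5309 -0.2029  0.2195] rel slot mm x,y: 1.3 -11.5
scene slot_mouth [ 0.5205 -0.1977  0.0546] rel slot mm x,y: 0.0 0.0
scene tongs_tip [ 0.5159 -0.1869  0.0273] rel slot mm x,y: 6.6 9.7
top tongs_bar [ 0.5264 -0.2017  0.2157] rel slot mm x,y: 2.0 -8.9
top slot_mouth [ 0.5178 -0.1985  0.057 ] rel slot mm x,y: 0.0 0.0
top tongs_tip [ 0.5085 -0.1956  0.0211] rel slot mm x,y: -2.6 9.3
```

{"name": "play_rows", "arguments": {"deltas": "-.08 0 .01 0;-.08 0 .03 0;-.07 0 .03 0;0 0 0 0"}}

```text
time_s: 36.2
position: [0.4111, -0.1329, 0.1758]
tcp_rot: [2.484, -0.682, 1.318]
force: [6.0, -4.4, 0.6]
grip_width: 0.185
gripper_force: 48.4
```

{"name": "play_rows", "arguments": {"deltas": "-.04 0 .03 0;-.04 0 .03 0;0 0 0 0"}}

```text
time_s: 36.5
position: [0.4113, -0.133, 0.1721]
tcp_rot: [2.483, -0.682, 1.32]
force: [5.5, -3.6, 5.2]
grip_width: 0.189
gripper_force: 48.8
```

Contact with the floor is starting (5 N up). I'll release and retreat along the tool axis.

{"name": "play_rows", "arguments": {"deltas": "0 0 0 0;0 0 0 0;0 0 0 0;0 0 0 0;0 0 0 0", "jaw": 0.8}}

```text
time_s: 37.0
position: [0.4102, -0.1323, 0.1717]
tcp_rot: [2.489, -0.683, 1.312]
force: [0.2, -0.4, 0.2]
grip_width: 0.8
gripper_force: 0.0
```

{"name": "play_rows", "arguments": {"deltas": "0 0 -.3 0;0 0 -.6 0;0 0 -.7 0;0 0 -.7 0;0 0 -.7 0;0 0 -.4 0"}}

```text
time_s: 37.6
position: [0.3116, -0.0741, 0.2498]
tcp_rot: [2.489, -0.683, 1.312]
force: [1.0, -0.0, 0.1]
grip_width: 0.798
gripper_force: 0.0
```

```bash
python3 m.py
python3 - <<'E'
from h import *
s=capture("scene");c=capture("wrist")
cv2.imwrite("pics/end.png",np.hstack([cv2.resize(s["frame"][100:250,200:350,::-1],(400,400),interpolation=2),c["frame"][:,120:520,::-1]]))
E
```

```text
t 37.6 q [-0.415  0.516  2.622  3.261  0.966 -1.57 ] p [ 0.3116 -0.0741  0.2498] grasp [ 0.4214 -0.139   0.1623]
M [[0.486, -0.51, 0.71], [-0.289, -0.86, -0.42], [0.825, -0.001, -0.565]] tilt 55.6 head -30.6 yelev -0.0
[ 1.  -0.   0.1] 0.7979863837817881 0.0
scene tongs_bar [ 0.5157 -0.1937  0.2056] rel slot mm x,y: -0.2 7.4
scene slot_mouth [ 0.522  -0.1975  0.0507] rel slot mm x,y: 0.0 0.0
scene tongs_tip [ 0.5201 -0.1926  0.014 ] rel slot mm x,y: 3.1 4.3
top tongs_bar [ 0.5146 -0.1956  0.2065] rel slot mm x,y: 2.0 1.4
top slot_mouth [ 0.5147 -0.1981  0.0537] rel slot mm x,y: 0.0 0.0
top tongs_tip [ 0.5063 -0.1948  0.0077] rel slot mm x,y: -1.8 8.9
```

View pics/end.png

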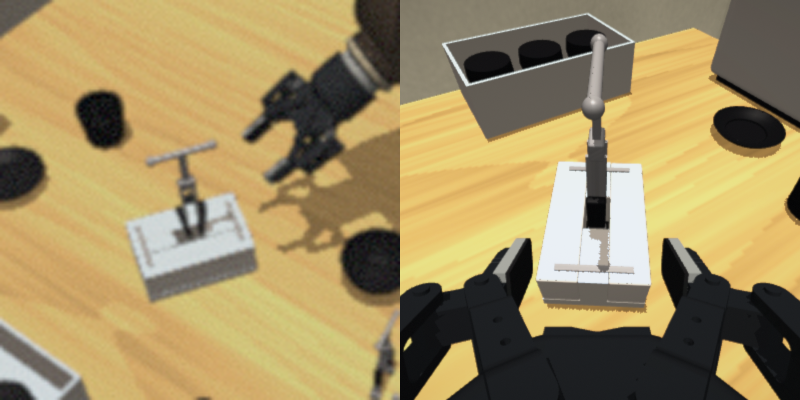

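The shut tongs stand upright in the slot. The bar is at z≈0.206 and the expected height on the floor is 0.207. The gripper is clear and touching nothing, so I'm handing in.

```bash
python3 -c "
from h import *
print(env.hand_in())"
```

```text
the job is handed in; nothing more can be done
None
```

I lifted the tongs off their hook still open, drew them clear and squeezed them shut in the gripper, then stood them tips down on the slot's floor; the job was handed in at about 38 s of the 43 s allowed, with no verdict shown, and they twisted in the pads during and after the squeeze and touched the stand's top once at about 30 N before going in.

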